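# Set up the glazing place

## Robot

A 7-joint arm with a two-finger parallel gripper is mounted at the origin on the work surface. World frame = base frame: x ahead of the robot, y to its left, z up, the work surface at z = 0. Lengths are in m, angles in rad, forces in N, time in s.
With the tool pointing down it reaches from about 0.425 to 0.925 m from the base axis. Payload 6.8 kg.
Tool frame: the origin (TCP) lies between the finger pads; the fingertips stand r.tcp_to_tips ahead of it and the grasp point (between the pads) is the TCP (r.tcp_to_tips is the distance from the TCP to the fingertips, in m); z points along the fingers, y is the line along which they close (so a half turn about z gives the same grasp; the last joint's range is limited). The gripper opens to 85 mm and grips with 20 to 120 N. Pads are 22 mm wide; open, the fingers measure 114 mm over their backs; the gripper's body (76 mm by 85 mm) begins 54 mm behind the grasp point. The pads swing forward as they close: fully open they stand 13 mm farther back than shut.
Start: joints at [1.191, 0.477, 0.022, 1.555, -0.011, 1.109, -0.083], TCP at [0.181, -0.65, 0.25] pointing down, gripper open.
Joint ranges: [-2.96, 2.96], [-0.34, 2.1], [-1.41, 1.46], [0.24, 2.44], [-1.37, 4.51], [0.17, 1.92], [-2.96, 2.96]. Speed limits (rad/s): [2.39, 2.39, 3.14, 3.14, 3.14, 3.14, 3.14].

## Interface

Orientations are given as a rotation vector (axis times angle).
In Python, from bench import r gives the robot as it stands.
- The arm moves only by the tool servo_tool, never from a script. Its argument "commands" is a list of rows, each a list of 2 entries, a list of its own where there are three numbers: the shift along the tool's x, y, z normalised to -1 to 1, where 1 is 250 mm, then the turn, a rotation vector about the tool's x, y, z normalised to -1 to 1, where 1 is 90 degrees. In form: [[[dx, dy, dz], [ax, ay, az]], ...]. A call has 1 to 20 rows; each row is the pose to reach, as a shift and turn from the pose commanded when the call began, along the tool's axes at that moment; what a row does not reach only later rows make up. A row lasts 1/10 s, in which the tool goes at most 50 mm and 8.59 degrees, less where a joint would pass 70% of its speed; a pose out of reach is approached as far as the arm can. A call with a number of a shift or a turn outside -1 to 1 is refused whole. A call with a gripper value outside its range is refused whole. "claw" is the closure, from 0 (fully open) to 1 (shut), set as the call begins (left out, the last holds). The fingers move at their own pace and stop on an object; "squeeze" is the grip in N (left out, the last holds). Time passes only in rows, so rows that repeat a pose let the fingers close. It gives the time, the measured TCP pose, the force, the opening and the grip force at its end, in the units of the state.
- r.get_obs(): the state, without advancing time (a new reading comes with each control period).
- r.grab_frame(name): name is "side" or "top"; returns (picture, depth): 480x640x3 uint8, red, green, blue; 480x640 float32, m along the optical axis (not along the pixel's ray), 0 where there is no reading.
- r.camera_model(name): a dict with "fx", "fy", "cx", "cy" (pixels), "k1" (the pictures are not rectified: a ray, as slopes to the right and down, at radius r is drawn at 1 + k1 r^2 times it, then the intrinsics apply), "extrinsics" (4x4, takes a point from camera to world coordinates). Camera axes: x right, y down, z forward; pixel columns grow to the right and rows downward; lengths in m; the calibration is good to about 2 mm. A picture is of the moment at which its call begins. camera_model takes no time and is no camera call.
- r.hand_in(): hands the job in; it is judged then, once.
Trained networks look in the newest picture that a camera, given by its name, has taken for a name from the list of things; names that differ only in an ending like _2 or _b are one class to them, and where a whole thing is asked for, a point or a joint stands for the part that bears it (a point fixed in the world has none). Each returns a list of dicts, best first, with "confidence" (0 to 1); they miss things now and then, are a little off and sometimes report something else, mostly with a low value. They report only what shows in the picture. A call takes as long as a camera call. They do not tell look-alikes from the thing itself.
- r.boxes_of(camera, target): "uv" ([column, row] in pixels, amid what is visible of it).
- r.mark_of(camera, target): "uv" ([column, row] in pixels: a listed point, or the origin of a listed thing).
The state is a dict: "clock": time; "joints": joint angles; "qvel": joint speeds; "tau": joint torques, N m; "tcp_pos": TCP position; "orientation": TCP orientation; "contact_force": force on the tool from outside, world axes, zero at the start; "moment": the same for the moment, N m; "grip_width": finger opening in m; "gripper_force": force on a finger pad.
Only numpy, scipy, OpenCV 4.12 (cv2) and the standard library are available. Lean on these libraries where they do the work, as an engineer would, in place of code of your own. Each camera call takes 0.05 s, during which the arm holds its last target. There are 200 camera calls.

## Task

Set the bench up for glazing: press the two thick cream tiles face up into the recesses of the dark frame until they are flush, and then slide the retaining bar fully home over them by its red knob. Balance the terracotta name plate level and centred on top of the white plaster hump, and lay every loose tool that is there flat in the white tray, side by side and straight along it, working ends towards the green end. Leave the jars, tin, pot, grey block and grey rib where they are.

Things in the scene. Friction and masses are not known exactly. Their poses are not given: they have to be found in the camera images.
- brush: flat glaze brush, pale wood handle, steel ferrule, dark bristles; 140 long, handle 13x13 square (from x=-70 to +25 mm), working end 12 to 26 wide, from x=25 to 70. Origin: mid-length, underside; x points to the working end, z up. Grip it across the handle at the origin. 45 g. May be absent
- brush_tip (a point): the very tip of the brush's working end, 70 mm along x from its origin, 6.5 mm up
- knife: modelling knife, red handle, steel blade; 140 long, handle 13x13 square (from x=-70 to +25 mm), working end 12 to 26 wide, from x=25 to 70. Origin: mid-length, underside; x points to the working end, z up. Grip it across the handle at the origin. 45 g. May be absent
- knife_tip (a point): the very tip of the knife's working end, 70 mm along x from its origin, 6.5 mm up
- loop: loop tool, blue handle, steel wire loop; 140 long, handle 13x13 square (from x=-70 to +25 mm), working end 12 to 26 wide, from x=25 to 70. Origin: mid-length, underside; x points to the working end, z up. Grip it across the handle at the origin. 45 g. May be absent
- loop_tip (a point): the very tip of the loop's working end, 70 mm along x from its origin, 6.5 mm up
- paddle: modelling paddle, yellow handle, brown wooden blade; 140 long, handle 13x13 square (from x=-70 to +25 mm), working end 12 to 26 wide, from x=25 to 70. Origin: mid-length, underside; x points to the working end, z up. Grip it across the handle at the origin. 45 g. May be absent
- paddle_tip (a point): the very tip of the paddle's working end, 70 mm along x from its origin, 6.5 mm up
- tile_a: thick cream bisque test tile with a blue-green stripe on its face; 60x60x18, 110 g. Origin: centre of the underside; z up through the striped face, x along the stripe. It starts face up
- tile_b: thick cream bisque test tile with an orange stripe on its face; 60x60x18, 110 g. Origin: centre of the underside; z up through the striped face, x along the stripe. It starts face up
- tag: terracotta name plate, 84 (x) x 52 (y) x 12, 90 g, one painted dot at one end. Origin: centre of the underside, z up
- frame: dark wooden glazing frame, fixed, 150 (x) x 210 (y) x 28 high, two 64x64 recesses side by side along y. Origin: centre of the underside; x runs from bar to recesses. Each recess's stiff felt floor starts raised, so a tile put in stands 9 mm proud; about 4 N pushes it down (no spring, it stays) until the tile's face is flush with the frame's top, 18 mm deep
- recess_0 (a point): centre of the mouth of the recess on the -y side, level with the frame's top (28 mm above the table); axes as the frame's; recesses are 92 mm apart. Either tile may go in either
- recess_1 (a point): centre of the mouth of the recess on the +y side, level with the frame's top (28 mm above the table); axes as the frame's; recesses are 92 mm apart. Either tile may go in either
- clamp_bar (a joint): aluminium retaining bar on the frame, slides along the frame's +x: 0 = drawn back, 0.045 m = fully home over the tiles' near edges. 24 wide (x), 204 long (y), 8 thick, underside 3 mm above the frame: only flush tiles let it pass. Fully back it is 31 mm from the recesses. Stays where left; about 2 N moves it
- clamp_knob (a point): middle of the bar's upright red knob (dia 18, 30 tall, from 39 to 69 mm above the table); moves with the bar, axes as the frame's
- tray: white flat tool tray, fixed, 180 (x) x 190 (y) outside, walls 5 thick and 14 high, floor 5 thick, so inside 170 x 180. Origin: centre of the underside; x points to its green end (green band on floor and rim)
- hump_top (a point): top of the fixed white plaster hump mould: a dome of radius 46, its top 60 mm above the table, on a base of dia 100
- shard_tin: fluted steel tin of bisque shards, dia 136, 45 high; not part of the job, leave it. Origin: centre of the underside
- water_pot: white pot with a brush standing in it, dia 86, about 170 high with the brush; not part of the job, leave it. Origin: centre of the underside
- glaze_green: green glaze jar, dia 68, 90 high; not part of the job, leave it. Origin: centre of the underside
- glaze_blue: blue glaze jar, dia 68, 90 high; not part of the job, leave it. Origin: centre of the underside
- sponge: small grey block, 30x52x22, between work board and hump; not part of the job, leave it. Origin: centre of the underside
- rib: flat grey rib, 85x35x10; not part of the job, leave it. Origin: centre of the underside
There are look-alikes about, which are no part of the job. What is shaped like the paddle but pink or turquoise is not meant.

How it is judged:
On the way, in this order (a step that is already met when the one before it is completed fails the run):
1. both tiles are pressed flush in the frame's recesses (angle between each of tile_a, tile_b's own z axis and vertical below 0.08 rad and ((horizontal distance between tile_a and recess_0 below 0.005 m and z of tile_a in the frame of recess_0 below -0.0155 m) or (horizontal distance between tile_a and recess_1 below 0.005 m and z of tile_a in the frame of recess_1 below -0.0155 m)) and ((horizontal distance between tile_b and recess_0 below 0.005 m and z of tile_b in the frame of recess_0 below -0.0155 m) or (horizontal distance between tile_b and recess_1 below 0.005 m and z of tile_b in the frame of recess_1 below -0.0155 m))), for 0.2 s.
2. the retaining bar is slid home over them (value of joint clamp_bar above 0.04 m), for 0.2 s.
At the end, for the whole second after the job is handed in: Tiles face up in the recesses (within 5 mm, at most 2.5 mm proud); bar past 40 of 45 mm; plate at rest on the hump within 14 mm of its top, tilt under 0.26 rad; every tool present at rest flat on the tray floor, within 15 degrees of its length, tip to the green end (all of step 1 and value of joint clamp_bar above 0.04 m and horizontal distance between tag and hump_top below 0.014 m and height (world z) of tag above 0.054 m and angle between tag's own z axis and vertical below 0.26 rad and linear speed of each of tag, brush, knife, loop, paddle below 0.02 m/s and z of each of brush_tip, knife_tip, loop_tip, paddle_tip in the frame of tray below 0.02 m and angle between brush's own x axis and vertical between 1.45 and 1.69 rad and y of brush in the frame of tray between -0.085 and 0.085 m and angle between the x axis of each of brush, knife, loop, paddle and the x axis of tray, either way round below 0.26 rad and x of brush_tip in the frame of tray between 0.04 and 0.087 m and angle between knife's own x axis and vertical between 1.45 and 1.69 rad and y of knife in the frame of tray between -0.085 and 0.085 m and x of knife_tip in the frame of tray between 0.04 and 0.087 m and angle between loop's own x axis and vertical between 1.45 and 1.69 rad and y of loop in the frame of tray between -0.085 and 0.085 m and x of loop_tip in the frame of tray between 0.04 and 0.087 m and angle between paddle's own x axis and vertical between 1.45 and 1.69 rad and y of paddle in the frame of tray between -0.085 and 0.085 m and x of paddle_tip in the frame of tray between 0.04 and 0.087 m); the robot touches nothing.
It fails at once if a bystander (tin, pot, jar, grey block or grey rib) is moved more than 5 cm or tipped over (distance of any of shard_tin, water_pot, glaze_green, glaze_blue, sponge, rib from where it was at the start of the episode above 0.05 m or angle between any of shard_tin, water_pot, glaze_green, glaze_blue, sponge, rib's own z axis and vertical above 0.6 rad).
Of brush, knife, loop, paddle only 2 to 4 are there at a start; the rules pass over those that are not, and their reading is None.
At some moment in a run one of brush, knife, loop, paddle may be knocked a few centimetres aside while the robot is not near it.
Once in a run the grip may slacken for a moment while it holds something.
It also fails if it takes over 210 s, if anything falls off the work surface, if the arm or the gripper's body presses on something with over 40 N, if the wrist force passes 120 N, or if a joint passes its speed limit or range.

## Working session

There is one attempt and no reset: what is moved stays moved. The work goes in short steps, Python scripts to look and compute and a tool call to move; the robot and the scene stay as the last step left them, time stands still between calls to the robot, and variables do not carry over. Pictures are saved under pics/ and viewed, at most 14 in all, crops included, and the job is handed in when it is done.

Besides the shell and the picture viewer there is one more tool, called after "Request:" as name(argument=value, ...) on one line, values as JSON. servo_tool: Moves the arm, as the interface text tells. Scaled input: -1 to 1 covers 250 mm each way for a shift and 90 degrees each way for a turn. Its arguments: {"type":"object","properties":{"commands":{"type":"array"},"claw":{"type":"number"},"squeeze":{"type":"number"}},"required":["commands"]}

```bash
ls; mkdir -p pics; cat > h.py <<'E'
import numpy as np,cv2
from bench import r
from scipy.spatial.transform import Rotation as R
def grab(n,f=None):
    im,d=r.grab_frame(n)
    if f: cv2.imwrite('pics/'+f,im[:,:,::-1])
    return im,d
def ray(n,u,v):
    m=r.camera_model(n);a=np.array([(u-m['cx'])/m['fx'],(v-m['cy'])/m['fy']]);s=a.copy()
    for _ in range(20): s=a/(1+m['k1']*(s@s))
    E=np.array(m['extrinsics']);return E[:3,3],E[:3,:3]@np.array([s[0],s[1],1])
def pd(n,d,u,v,w=2):
    p=d[int(v)-w:int(v)+w+1,int(u)-w:int(u)+w+1];p=p[p>0]
    o,k=ray(n,u,v);return o+k*np.median(p) if len(p) else None
def pz(n,u,v,z):
    o,k=ray(n,u,v);return o+k*(z-o[2])/k[2]
def proj(n,P):
    m=r.camera_model(n);E=np.array(m['extrinsics']);c=E[:3,:3].T@(np.array(P)-E[:3,3]);s=c[:2]/c[2];s=s*(1+m['k1']*(s@s))
    return s[0]*m['fx']+m['cx'],s[1]*m['fy']+m['cy']
def cloud(n,d):
    m=r.camera_model(n);E=np.array(m['extrinsics'])
    vv,uu=np.mgrid[0:480,0:640];a=np.stack([(uu-m['cx'])/m['fx'],(vv-m['cy'])/m['fy']],-1);s=a.copy()
    for _ in range(20): s=a/(1+m['k1']*(s**2).sum(-1,keepdims=True))
    c=np.concatenate([s,np.ones(s.shape[:2]+(1,))],-1)*d[...,None]
    return c@E[:3,:3].T+E[:3,3]
E
python3 - <<'E'
from h import *
np.set_printoptions(precision=4,suppress=True)
ims=[grab(n,n+'0.png') for n in('top','side')]
for n in('top','side'):
    m=r.camera_model(n);print(n,m['fx'],m['k1'],np.array(m['extrinsics']))
o=r.get_obs();print(o,r.tcp_to_tips)
for n,(im,d) in zip(('top','side'),ims):
    for t in ['brush','knife','loop','paddle','tile_a','tile_b','tag','recess_0','recess_1','clamp_knob','frame','tray','hump_top','sponge','rib']:
        for q in r.mark_of(n,t)[:3]:
            p=pd(n,d,*q['uv']);print(n,t,q['confidence'],np.round(q['uv'],1),p)
E
```

```text
pics
top 529.4277429395958 -0.035959765624033774 [[ 0.0083 -0.9923  0.1239  0.341 ]
 [-1.     -0.0081  0.0022 -0.0224]
 [-0.0012 -0.1239 -0.9923  1.3578]
 [ 0.      0.      0.      1.    ]]
side 436.2224028386781 -0.10226514825744534 [[-0.9749 -0.1301  0.1804  0.3071]
 [-0.222   0.5187 -0.8256  0.8903]
 [ 0.0138 -0.845  -0.5346  0.6899]
 [ 0.      0.      0.      1.    ]]
{'clock': 0.1, 'joints': array([ 1.1909,  0.4777,  0.0223,  1.5563, -0.0115,  1.1093, -0.0831]), 'qvel': array([ 0.0023, -0.0033, -0.0004, -0.0028, -0.0003, -0.0009,  0.0008]), 'tau': array([  0.0047, -59.7764,   1.614 , -28.1954,   0.0128,   0.0051,
        -0.    ]), 'tcp_pos': array([ 0.1811, -0.6498,  0.2494]), 'orientation': array([-3.111 , -0.4254,  0.0006]), 'contact_force': array([-1.0427,  0.182 ,  0.1202]), 'moment': array([ 0.0297, -0.0097,  0.0281]), 'gripper_force': 0.0, 'grip_width': 0.08547773774223234} 0.019
top brush 0.75 [311.2 273.1] [ 0.4306 -0.0092  0.0017]
top knife 0.49 [304.2 248.4] [0.4943 0.0095 0.0011]
top loop 0.53 [442.2 273.7] [ 0.4317 -0.3455  0.0016]
top paddle 0.86 [184.1 361.5] [0.2
[... 1475 characters left out ...]
244 -0.2309  0.0095]
side tag 0.7 [335.1 190.2] [ 0.5421 -0.4604  0.0127]
side recess_0 0.77 [282.1 220.8] [ 0.6562 -0.2009  0.02  ]
side recess_0 0.56 [291.3 207.4] [ 0.6527 -0.2911  0.019 ]
side recess_1 0.77 [282.1 220.8] [ 0.6562 -0.2009  0.02  ]
side recess_1 0.56 [291.3 207.4] [ 0.6527 -0.2911  0.019 ]
side clamp_knob 0.88 [306.2 211.3] [ 0.5818 -0.2044  0.0612]
side clamp_knob 0.24 [209.9 256.6] [0.7789 0.0452 0.034 ]
side frame 0.71 [289.5 224.7] [ 0.63   -0.1903  0.0162]
side tray 0.85 [236.9 320.8] [0.636  0.2229 0.0023]
side hump_top 0.97 [258.9 241.7] [ 0.698  -0.1046 -0.0014]
side sponge 0.51 [295.9 274.5] [0.5467 0.0425 0.0165]
side rib 0.85 [191.8 370.9] [0.6677 0.3849 0.0076]
```

View pics/top0.png

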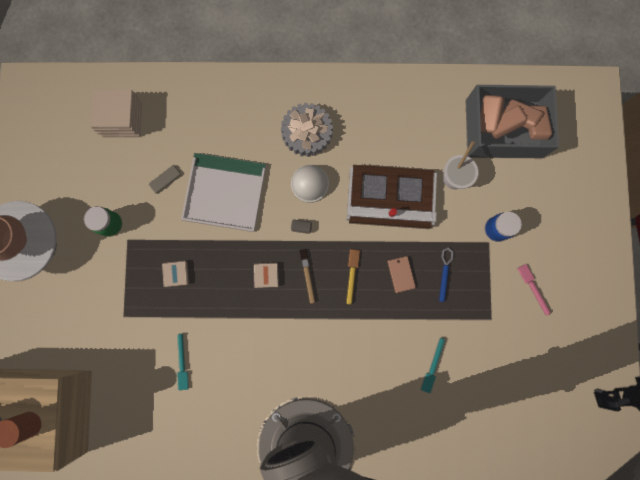

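View pics/side0.png

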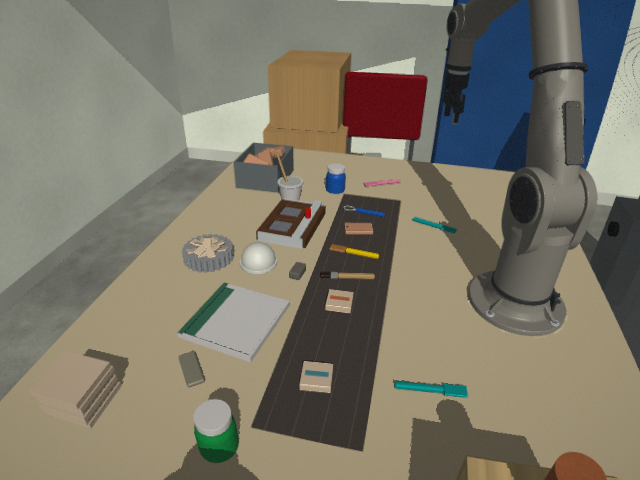

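The pictures show the dark board holding the blue-green tile (top px 175,274), the orange tile (266,275), the brush (307,277), the yellow paddle (352,277), the tag (402,275) and the blue loop (446,275). There is no red knife. The turquoise paddles (183,362 and 434,364) and the pink one (535,290) are the look-alikes. Next I'll measure exact poses and check with a crop.

```bash
cat >> h.py <<'E'
def rect(C,c,rad,zlo,zhi,mask=None):
    s=(np.hypot(C[...,0]-c[0],C[...,1]-c[1])<rad)&(C[...,2]>zlo)&(C[...,2]<zhi)
    if mask is not None: s&=mask
    m=cv2.morphologyEx(s.astype(np.uint8),cv2.MORPH_OPEN,np.ones((2,2)))
    n,l,st,_=cv2.connectedComponentsWithStats(m)
    if n<2: return None
    s=l==1+np.argmax(st[1:,4])
    P=C[s];(cx,cy),(w,h),a=cv2.minAreaRect((P[:,:2]*1000).astype(np.float32))
    if w<h: w,h,a=h,w,a+90
    a=(a+90)%180-90
    return dict(c=np.round([cx,cy],1),med=np.round(P[:,:2].mean(0)*1000,1),z=np.round(np.median(P[:,2])*1000,1),size=np.round([w,h],1),ang=round(a,1),n=len(P))
E
python3 - <<'E'
from h import *
np.set_printoptions(precision=4,suppress=True)
im,d=grab('top');cv2.imwrite('pics/crop1.png',cv2.resize(im[230:400,120:500,::-1],None,fx=2.1,fy=2.1,interpolation=cv2.INTER_CUBIC))
for n in('top','side'):
    im,d=grab(n);C=cloud(n,d)
    P=C[(abs(C[...,0]-.42)<.03)&(abs(C[...,1]-.23)<.05)];print(n,'board z',np.median(P[:,2]),'table',np.median(C[(abs(C[...,0]-.3)<.03)&(abs(C[...,1]-.1)<.05)][:,2]))
    for k,c,rad,a,b in [('tile_a',(.422,.347),.06,.012,.03),('tile_b',(.424,.117),.05,.012,.03),('tag',(.425,-.236),.06,.007,.03),('brush',(.42,.008),.09,.006,.03),('paddle',(.42,-.104),.09,.006,.03),('loop',(.43,-.344),.09,.006,.03),('frame',(.63,-.207),.16,.022,.034),('tray',(.64,.222),.16,.009,.03),('bar',(.6,-.207),.12,.0345,.05),('knob',(.58,-.205),.05,.055,.08),('sponge',(.55,.02),.06,.012,.03)]:
        print(n,k,rect(C,c,rad,a,b))
    P=C[(np.hypot(C[...,0]-.66,C[...,1]+.003)<.07)&(C[...,2]>.025)]
    A=np.c_[2*P,np.ones(len(P))];x=np.linalg.lstsq(A,(P**2).sum(1),rcond=None)[0];print('hump',x[:3],np.sqrt(x[3]+x[:3]@x[:3]),P[:,2].max())
E
```

```text
top board z 0.0007099007619584263 table 4.916922573161564e-05
top tile_a {'c': array([401.6, 171.6]), 'med': array([421.8, 335.1]), 'z': np.float64(17.7), 'size': array([400.3,  69.9]), 'ang': 82.6, 'n': 562}
top tile_b {'c': array([421.4, 104.4]), 'med': array([420.6, 104. ]), 'z': np.float64(17.3), 'size': array([60. , 58.4]), 'ang': 1.8, 'n': 550}
top tag {'c': array([ 402.6, -142.2]), 'med': array([ 426., -240.]), 'z': np.float64(11.6), 'size': array([261.8,  83.6]), 'ang': -76.5, 'n': 631}
top brush {'c': array([419.3,  -1.9]), 'med': array([421.2,  -1.9]), 'z': np.float64(11.2), 'size': array([137.8,  17.4]), 'ang': 10.7, 'n': 282}
top paddle {'c': array([ 420.4, -115.8]), 'med': array([ 429.6, -115.8]), 'z': np.float64(10.0), 'size': array([137.1,  26.1]), 'ang': -5.3, 'n': 333}
top loop {'c': array([ 358.4, -209. ]), 'med': array([ 407.2, -349.2]), 'z': np.float64(11.1), 'size': array([364. ,  89.5]), 'ang': -70.9, 'n': 202}
top frame {'c': array([ 518.8, -189.2]), 'med': array([ 645.2, -218.2]), 'z': np.float64(27.7), 'size': array([425.5, 238.4]), 'ang': -13.9, 'n': 2328}
t
[... 1725 characters left out ...]
5. ,  197.4]), 'ang': -78.9, 'n': 1242}
side tray {'c': array([548.1, 516.1]), 'med': array([645.1, 233.3]), 'z': np.float64(11.7), 'size': array([856.1, 243.9]), 'ang': -73.1, 'n': 889}
side bar {'c': array([471.8, 293.5]), 'med': array([ 573.8, -189.9]), 'z': np.float64(38.0), 'size': array([1235.9,   76.6]), 'ang': -78.1, 'n': 297}
side knob {'c': array([ 576.2, -231.2]), 'med': array([ 577. , -212.1]), 'z': np.float64(61.4), 'size': array([62.7, 11.6]), 'ang': 88.3, 'n': 37}
side sponge {'c': array([545.2,  10.3]), 'med': array([545.6,  23.4]), 'z': np.float64(19.9), 'size': array([71.1, 26.2]), 'ang': 79.6, 'n': 168}
hump [ 0.6647 -0.0036  0.0151] 0.04448235528820918 0.06139529239982022
```

View pics/crop1.png

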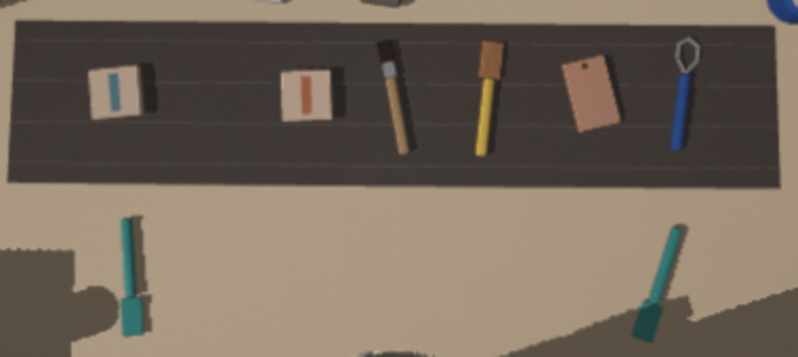

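```bash
sed -i "s/s=l==1+np.argmax(st\[1:,4\])/s\&=l==1+np.argmax(st[1:,4])/" h.py
cat > meas.py <<'E'
from h import *
np.set_printoptions(precision=4,suppress=True)
import sys
for n in('top','side'):
    im,d=grab(n);C=cloud(n,d)
    for k,c,rad,a,b in [('tile_a',(.422,.342),.06,.012,.03),('tile_b',(.424,.112),.05,.012,.03),('tag',(.425,-.236),.06,.007,.03),('brush',(.42,.003),.09,.006,.03),('paddle',(.42,-.11),.09,.006,.03),('loop',(.43,-.348),.09,.005,.03),('frame',(.63,-.215),.16,.023,.033),('tray',(.64,.222),.16,.009,.03),('bar',(.58,-.207),.12,.034,.044),('knob',(.58,-.215),.05,.045,.08),('sponge',(.55,.02),.06,.012,.03),('rib',(.67,.375),.07,.005,.03)]:
        print(n,k,rect(C,c,rad,a,b))
E
python3 meas.py; python3 - <<'E'
from h import *
# recess edges in top view: by floor depth z~0.019 inside
for n in('top','side'):
    im,d=grab(n);C=cloud(n,d)
    for c in((.652,-.168),(.652,-.262)):
        print(n,'recess',rect(C,c,.05,.012,.0235))
    s=(abs(C[...,0]-.63)<.12)&(abs(C[...,1]-.21)<.15)
    hsv=cv2.cvtColor(im,cv2.COLOR_RGB2HSV);g=s&(hsv[...,0]>50)&(hsv[...,0]<85)&(hsv[...,1]>90)
    print(n,'green',C[g].mean(0),g.sum())
    k=(np.hypot(C[...,0]-.58,C[...,1]+.215)<.06)&((hsv[...,0]<8)|(hsv[...,0]>172))&(hsv[...,1]>170)
    print('knob',np.median(C[k],0),C[k].mean(0),k.sum())
E
```

```text
top tile_a {'c': array([423.8, 337.9]), 'med': array([423.4, 337.1]), 'z': np.float64(18.1), 'size': array([59.9, 57.2]), 'ang': -83.3, 'n': 510}
top tile_b {'c': array([422.4, 105.2]), 'med': array([422.3, 105.1]), 'z': np.float64(18.1), 'size': array([58.1, 56.6]), 'ang': 1.4, 'n': 491}
top tag {'c': array([ 427.8, -239.9]), 'med': array([ 427.6, -239.7]), 'z': np.float64(11.9), 'size': array([81. , 51.4]), 'ang': 13.2, 'n': 564}
top brush {'c': array([420.4,   0.4]), 'med': array([423. ,  -0.5]), 'z': np.float64(12.1), 'size': array([135.2,  15.6]), 'ang': 9.6, 'n': 234}
top paddle {'c': array([ 419.5, -112.1]), 'med': array([ 426.4, -114.6]), 'z': np.float64(11.6), 'size': array([138.3,  22.3]), 'ang': -8.2, 'n': 236}
top loop {'c': array([ 406. , -350.1]), 'med': array([ 404.5, -348.4]), 'z': np.float64(12.5), 'size': array([91. , 14.9]), 'ang': -9.2, 'n': 153}
top frame {'c': array([ 646.8, -217. ]), 'med': array([ 646.1, -218. ]), 'z': np.float64(27.7), 'size': array([220.5, 111.2]), 'ang': 86.5, 'n': 1813}
top tray {'c': array([689. , 212.9]), 'med': array([716.2, 217.2]), 'z
[... 2587 characters left out ...]
': array([ 648.7, -264.9]), 'med': array([ 649.4, -264.7]), 'z': np.float64(18.7), 'size': array([65.4, 62.2]), 'ang': -1.7, 'n': 477}
top green [0.712961   0.20646194 0.00656974] 13
knob [ 0.57932153 -0.21000536  0.06889481] [ 0.57978529 -0.20957359  0.06855226] 33
side recess {'c': array([ 654.4, -176.6]), 'med': array([ 653.1, -177.2]), 'z': np.float64(18.8), 'size': array([60.4, 60.4]), 'ang': 89.4, 'n': 184}
side recess {'c': array([ 647.8, -270.6]), 'med': array([ 647.7, -269.4]), 'z': np.float64(18.7), 'size': array([59.4, 57.1]), 'ang': -4.0, 'n': 153}
side green [0.71488903 0.21140533 0.00765339] 767
knob [ 0.57883584 -0.2055187   0.05936406] [ 0.57870327 -0.20710506  0.05782139] 60
```

```bash
cat >> h.py <<'E'
def ortho(n,im,x0,x1,y0,y1,z,s):
    # image with right = -y, up = +x, s px/mm
    W=int((y1-y0)*1000*s);H=int((x1-x0)*1000*s);vv,uu=np.mgrid[0:H,0:W]
    X=x1-(vv+.5)/s/1000;Y=y1-(uu+.5)/s/1000
    m=r.camera_model(n);E=np.array(m['extrinsics']);c=(np.stack([X,Y,0*X+z],-1)-E[:3,3])@E[:3,:3]
    q=c[...,:2]/c[...,2:];q=q*(1+m['k1']*(q**2).sum(-1,keepdims=True))
    return cv2.remap(im,(q[...,0]*m['fx']+m['cx']).astype(np.float32),(q[...,1]*m['fy']+m['cy']).astype(np.float32),cv2.INTER_CUBIC)
def ticks(o,x0,x1,y0,y1,s,st=.02):
    for x in np.arange(np.ceil(x0/st)*st,x1,st): cv2.line(o,(0,int((x1-x)*1000*s)),(o.shape[1],int((x1-x)*1000*s)),(0,255,255) if abs(x/.1-round(x/.1))<.01 else (90,160,90),1)
    for y in np.arange(np.ceil(y0/st)*st,y1,st): cv2.line(o,(int((y1-y)*1000*s),0),(int((y1-y)*1000*s),o.shape[0]),(0,255,255) if abs(y/.1-round(y/.1))<.01 else (90,160,90),1)
    return o
E
python3 - <<'E'
from h import *
rows=[]
I={n:grab(n)[0] for n in('top','side')}
for n in I:
    a=ortho(n,I[n],.54,.74,-.34,-.10,.028,1.6);b=ortho(n,I[n],.36,.48,.05,.15,.018,2.66)
    ticks(a,.54,.74,-.34,-.10,1.6);ticks(b,.36,.48,.05,.15,2.66)
    rows.append(cv2.resize(np.hstack([a[:318],b[:318]]),None,fx=.94,fy=.94))
cv2.imwrite('pics/rect1.png',np.vstack(rows)[:,:,::-1])
import itertools
# numeric
for n in I:
    for nm,c,z in(('ta',(.424,.339),.018),('tb',(.422,.1065),.018)):
        x0,x1,y0,y1=c[0]-.05,c[0]+.05,c[1]-.05,c[1]+.05
        o=ortho(n,I[n],x0,x1,y0,y1,z,4);g=o[...,:].astype(int).max(-1)
        _,m=cv2.threshold(g.astype(np.uint8),0,255,cv2.THRESH_OTSU)
        k=max(cv2.findContours(m,cv2.RETR_EXTERNAL,cv2.CHAIN_APPROX_NONE)[0],key=cv2.contourArea)
        (u,v),wh,a=cv2.minAreaRect(k);print(n,nm,'x',x1*1000-v/4,'y',y1*1000-u/4,np.array(wh)/4,a)
    for nm,c in(('r1',(.654,-.173)),('r0',(.648,-.265))):
        x0,x1,y0,y1=c[0]-.042,c[0]+.042,c[1]-.042,c[1]+.042
        o=ortho(n,I[n],x0,x1,y0,y1,.028,4);g=o[...,2]
        _,m=cv2.threshold(g,0,255,cv2.THRESH_OTSU)
        k=max(cv2.findContours(m,cv2.RETR_EXTERNAL,cv2.CHAIN_APPROX_NONE)[0],key=cv2.contourArea)
        (u,v),wh,a=cv2.minAreaRect(k);print(n,nm,'x',x1*1000-v/4,'y',y1*1000-u/4,np.array(wh)/4,a)
E
```

```text
top ta x 425.5239906311035 y 339.0860824584961 [61.48311615 61.23991776] 83.46337127685547
top tb x 424.0111770629883 y 107.22160720825195 [61.14801407 60.59324646] 86.9581527709961
top r1 x 652.6242446899415 y -168.65373229980466 [59.69078827 60.83098984] 3.2939648628234863
top r0 x 646.7736206054689 y -260.069637298584 [59.58591461 60.66221619] 4.0141754150390625
side ta x 424.4784240722656 y 345.4768524169922 [60.31051254 72.42517853] 83.35472106933594
side tb x 422.2919235229492 y 116.38691329956055 [60.10165405 78.42566681] 86.85504150390625
side r1 x 649.3044738769532 y -159.87840652465817 [53.64532852 58.51083374] 3.5763344764709473
side r0 x 643.24910736084 y -250.33279609680176 [53.59571838 59.06478119] 4.4971513748168945
```

View pics/rect1.png

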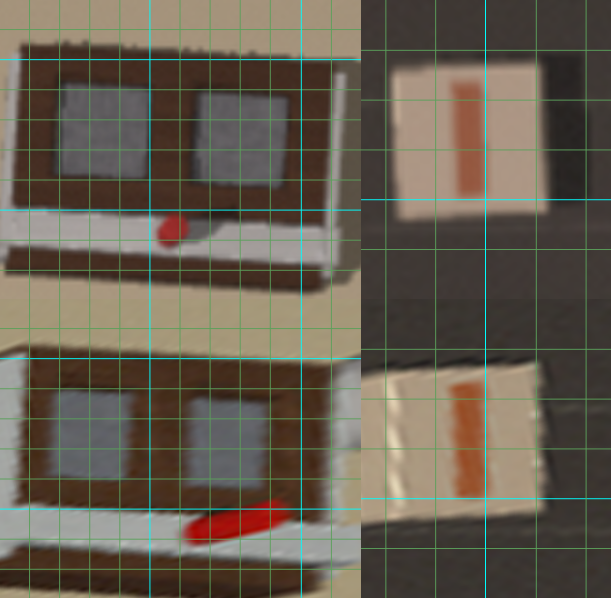

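The rectified views give recesses at about (652.6,-168.2) and (646.7,-259.5) mm with the frame yawed -3.65°. tile_b is at (423.5,107.3), yaw +3°, and tile_a at (425.2,340.4), yaw +6.5°. The knob height, the 92 mm spacing and the 60 mm tile sizes all agree with the text. I'll write a move planner and start.

```bash
cat >> h.py <<'E'
def plan(*wps):
    """wps: (x,y,z mm, yaw deg of tool x); rows as shift/turn from the present pose"""
    o=r.get_obs();R0=R.from_rotvec(o['orientation']);M=R0.as_matrix()
    t=np.array(o['tcp_pos']);print('clk',round(o['clock'],1),'tcp',np.round(t*1000,1),'yaw',round(np.degrees(np.arctan2(M[1,0],M[0,0])),2),'F',np.round(o['contact_force'],1),'w',round(o['grip_width']*1000,1),'gf',round(o['gripper_force'],1))
    for x,y,z,a in wps:
        a=np.radians(a);c,s=np.cos(a),np.sin(a)
        Rt=R.from_matrix([[c,s,0],[s,-c,0],[0,0,-1]])
        d=M.T@(np.array([x,y,z])/1000-t)
        w=(R0.inv()*Rt).as_rotvec()
        print((x,y,z),'[%s],[%s]'%(','.join('%.4g'%v for v in np.round(d/.25,4)),','.join('%.4g'%v for v in np.round(w/(np.pi/2),4))),'rows>=',int(np.ceil(max(np.linalg.norm(d)/.05,np.degrees(np.linalg.norm(w))/8.59))))
E
python3 -c "
from h import *
plan((300,-400,250,60),(423.5,107.3,200,93),(423.5,107.3,60,93))"
```

```text
clk 2.0 tcp [ 181.2 -650.2  250.3] yaw 15.57 F [-0.8  0.4  0.1] w 85.5 gf 0.0
(300, -400, 250) [0.7264,-0.8367,0.0012],[0,-0,-0.4937] rows>= 6
(423.5, 107.3, 200) [1.747,-2.659,0.2012],[0,0,-0.8603] rows>= 16
(423.5, 107.3, 60) [1.747,-2.659,0.7612],[0,0,-0.8603] rows>= 17
```

Request:
servo_tool(commands=[[[0.73,-0.84,0],[0,0,-0.49]],[[0.73,-0.84,0],[0,0,-0.49]],[[0.73,-0.84,0],[0,0,-0.49]],[[0.73,-0.84,0],[0,0,-0.49]],[[0.73,-0.84,0],[0,0,-0.49]],[[0.73,-0.84,0],[0,0,-0.49]],[[0.73,-0.84,0],[0,0,-0.49]],[[0.73,-0.84,0],[0,0,-0.49]]], claw=0, squeeze=40)

```text
clock: 2.85
tcp_pos: [0.3008, -0.3991, 0.2507]
orientation: [2.724, 1.563, -0.0]
contact_force: [-0.4, -0.8, 0.5]
grip_width: 0.0853
gripper_force: 0.0
```

```bash
python3 -c "
from h import *
plan((460,-160,220,90),(423.5,107.3,200,93))"
```

```text
clk 2.9 tcp [ 300.8 -399.1  250.7] yaw 59.71 F [-0.4 -0.8  0.5] w 85.3 gf 0.0
(460, -160, 220) [1.147,0.0675,0.122],[0.0003,0.0006,-0.3366] rows>= 6
(423.5, 107.3, 200) [1.997,-0.5979,0.2009],[0.0003,0.0006,-0.3699] rows>= 11
```

Request:
servo_tool(commands=[[[1.0,0.06,0.12],[0,0,-0.34]],[[1.0,0.06,0.12],[0,0,-0.34]],[[1.0,0.06,0.12],[0,0,-0.34]],[[1.0,0.06,0.12],[0,0,-0.34]],[[1.0,0.06,0.12],[0,0,-0.34]],[[1.0,0.06,0.12],[0,0,-0.34]],[[1.0,0.06,0.12],[0,0,-0.34]]])

```text
clock: 3.55
tcp_pos: [0.4404, -0.1911, 0.2201]
orientation: [-2.215, -2.227, -0.0]
contact_force: [0.4, 0.0, -0.2]
grip_width: 0.0855
gripper_force: 0.0
```

```bash
python3 -c "
from h import *
plan((423.5,107.3,150,93),(423.5,107.3,60,93))"
```

```text
clk 3.5 tcp [ 440.4 -191.1  220.1] yaw 90.31 F [ 0.4  0.  -0.2] w 85.5 gf 0.0
(423.5, 107.3, 150) [1.194,-0.0611,0.2806],[-0.0001,-0.0001,-0.0299] rows>= 7
(423.5, 107.3, 60) [1.194,-0.061,0.6406],[-0.0001,-0.0001,-0.0299] rows>= 7
```

Request:
servo_tool(commands=[[[1.0,-0.06,0.28],[0,0,-0.03]],[[1.0,-0.06,0.28],[0,0,-0.03]],[[1.0,-0.06,0.28],[0,0,-0.03]],[[1.0,-0.06,0.28],[0,0,-0.03]],[[1.0,-0.06,0.28],[0,0,-0.03]],[[1.0,-0.06,0.28],[0,0,-0.03]],[[1.0,-0.06,0.28],[0,0,-0.03]]])

```text
clock: 4.25
tcp_pos: [0.4238, 0.0587, 0.15]
orientation: [-2.162, -2.278, 0.001]
contact_force: [-0.0, -1.3, 0.4]
grip_width: 0.0853
gripper_force: 0.0
```

```bash
python3 -c "
from h import *
plan((423.5,107.3,90,93),(423.5,107.3,27,93))"
```

```text
clk 4.2 tcp [423.8  58.7 150. ] yaw 92.99 F [-0.  -1.3  0.4] w 85.3 gf 0.0
(423.5, 107.3, 90) [0.1942,0.0091,0.2399],[-0.0005,0.0002,-0.0001] rows>= 2
(423.5, 107.3, 27) [0.1943,0.0093,0.4919],[-0.0005,0.0002,-0.0001] rows>= 3
```

Request:
servo_tool(commands=[[[0.194,0.009,0.24],[0,0,0]],[[0.194,0.009,0.24],[0,0,0]],[[0.194,0.009,0.24],[0,0,0]],[[0.194,0.009,0.36],[0,0,0]],[[0.194,0.009,0.492],[0,0,0]],[[0.194,0.009,0.492],[0,0,0]],[[0.194,0.009,0.492],[0,0,0]]])

```text
clock: 4.95
tcp_pos: [0.4241, 0.1056, 0.0281]
orientation: [2.166, 2.274, -0.002]
contact_force: [-0.7, 0.6, 0.8]
grip_width: 0.0853
gripper_force: 0.0
```

Request:
servo_tool(commands=[[[0,0,0],[0,0,0]],[[0,0,0],[0,0,0]],[[0,0,0],[0,0,0]],[[0,0,0],[0,0,0]],[[0,0,0],[0,0,0]],[[0,0,0],[0,0,0]],[[0,0,0],[0,0,0]],[[0,0,0],[0,0,0]]], claw=1, squeeze=50)

```text
clock: 5.75
tcp_pos: [0.4247, 0.1074, 0.0293]
orientation: [2.162, 2.275, 0.002]
contact_force: [-2.7, -2.4, 15.1]
grip_width: 0.0577
gripper_force: 49.8
```

```bash
python3 -c "
from h import *
o=r.get_obs();print(o['contact_force'])
im,d=grab('side')
x0,x1,y0,y1=.36,.48,.05,.17
cv2.imwrite('pics/grip1.png',cv2.resize(im[230:350,270:430,::-1],None,fx=4,fy=4,interpolation=cv2.INTER_CUBIC))
plan((423.5,107.3,150,93))"
```

```text
[-2.66345917 -2.36958009 15.08122262]
clk 5.8 tcp [424.7 107.4  29.4] yaw 92.93 F [-2.3 -1.5 15.5] w 57.5 gf 49.8
(423.5, 107.3, 150) [-0.0005,-0.0033,-0.4826],[0.002,0.0007,-0.0008] rows>= 3
```

View pics/grip1.png

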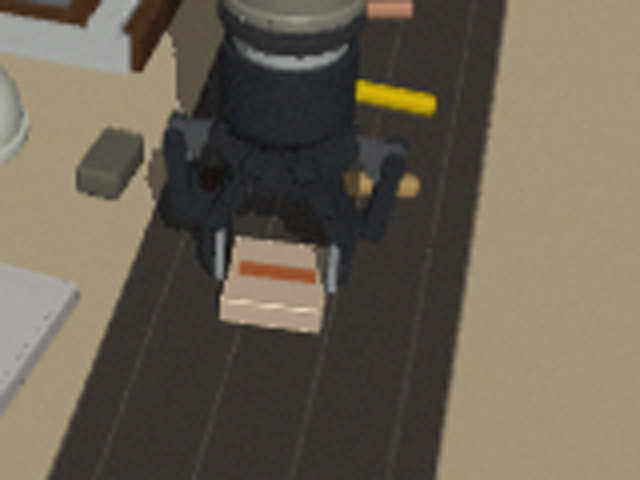

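Request:
servo_tool(commands=[[[0,0,-0.1],[0,0,0]],[[0,0,-0.2],[0,0,0]],[[0,0,-0.3],[0,0,0]],[[0,0,-0.4],[0,0,0]],[[0,0,-0.48],[0,0,0]],[[0,0,-0.48],[0,0,0]],[[0,0,-0.48],[0,0,0]],[[0,0,-0.48],[0,0,0]]])

```text
clock: 6.6
tcp_pos: [0.4228, 0.1073, 0.1467]
orientation: [-2.163, -2.278, 0.002]
contact_force: [-1.0, 0.2, -1.6]
grip_width: 0.0575
gripper_force: 53.6
```

```bash
python3 -c "
from h import *
ims,d=grab('side');C=cloud('side',d);imt,dt=grab('top')
o=r.get_obs();t=np.array(o['tcp_pos']);print(t)
for n,im in(('side',ims),('top',imt)):
    hs=cv2.cvtColor(im,cv2.COLOR_RGB2HSV)
    u,v=proj(n,t);print(n,'tcp px',u,v)
u,v=map(int,proj('side',t))
cv2.imwrite('pics/grip2.png',cv2.resize(ims[v-60:v+60,u-80:u+80,::-1],None,fx=4,fy=4,interpolation=cv2.INTER_CUBIC))
plan((423.5,107.3,150,93))"
```

```text
[0.4227225  0.10749333 0.14649855]
side tcp px 341.8840347611725 253.1135036842259
top tcp px 259.66832325411184 271.9459735956519
clk 6.7 tcp [422.7 107.5 146.5] yaw 92.98 F [ 0.5  0.9 -1.6] w 57.6 gf 53.6
(423.5, 107.3, 150) [-0.0009,0.003,-0.014],[-0.0011,0.0002,-0.0002] rows>= 1
```

View pics/grip2.png

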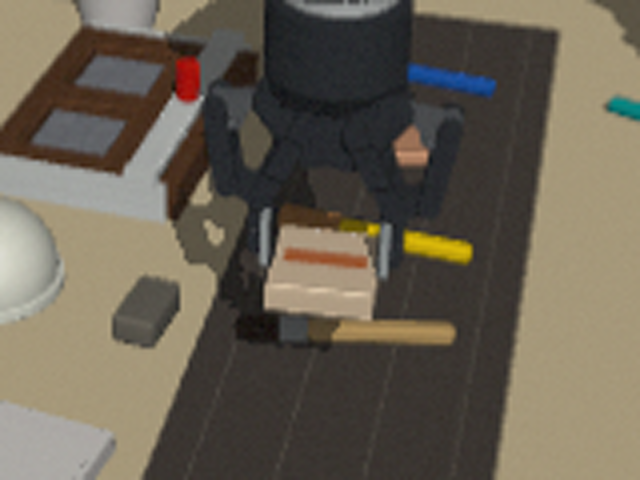

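```bash
cat > held.py <<'E'
from h import *
import sys
def stripe(hlo,hhi,smin=110):
    o=r.get_obs();t=np.array(o['tcp_pos'])
    im,d=grab('side');C=cloud('side',d);hs=cv2.cvtColor(im,cv2.COLOR_RGB2HSV)
    m=(np.linalg.norm(C[...,:2]-t[:2],axis=-1)<.05)&(abs(C[...,2]-t[2]+.012)<.02)
    tile=m&(hs[...,2]>110)&(hs[...,1]>25)
    s=m&(hs[...,0]>=hlo)&(hs[...,0]<=hhi)&(hs[...,1]>smin)
    v,u=np.nonzero(s);zf=np.median(C[s][:,2])
    p=pz('side',u.mean()+0,v.mean(),zf);print('stripe n',s.sum(),'z',zf*1000,'pt-tcp mm',np.round((p-t)*1000,1),'meanC-tcp',np.round((C[s].mean(0)-t)*1000,1))
    return p-t
if __name__=='__main__':
    stripe(*(int(a) for a in sys.argv[1:]))
E
python3 held.py 2 14 130
python3 -c "
from h import *
plan((560,-100,180,89),(646.7,-259.5,130,86.35),(646.7,-259.5,60,86.35))"
```

```text
stripe n 53 z 134.4571602896184 pt-tcp mm [ -2.  -1. -12.] meanC-tcp [ -2.   -1.1 -12.1]
clk 6.8 tcp [422.8 107.6 146.5] yaw 92.99 F [-0.1 -0.4 -1. ] w 57.5 gf 53.6
(560, -100, 180) [-0.8579,0.5046,-0.1347],[-0.0011,0.0001,0.0443] rows>= 6
(646.7, -259.5, 130) [-1.513,0.818,0.0649],[-0.0011,0.0002,0.0738] rows>= 9
(646.7, -259.5, 60) [-1.513,0.8185,0.3449],[-0.0011,0.0002,0.0738] rows>= 9
```

Request:
servo_tool(commands=[[[-0.86,0.5,-0.13],[0,0,0.04]],[[-0.86,0.5,-0.13],[0,0,0.04]],[[-0.86,0.5,-0.13],[0,0,0.04]],[[-0.86,0.5,-0.13],[0,0,0.04]],[[-0.86,0.5,-0.13],[0,0,0.04]],[[-0.86,0.5,-0.13],[0,0,0.04]],[[-0.86,0.5,-0.13],[0,0,0.04]]])

```text
clock: 7.45
tcp_pos: [0.5593, -0.1016, 0.1787]
orientation: [-2.236, -2.205, 0.001]
contact_force: [-0.5, 0.8, -1.2]
grip_width: 0.0573
gripper_force: 53.7
```

```bash
python3 -c "
from h import *
plan((647.6,-260.8,100,86.35),(647.6,-260.8,64,86.35))"
```

```text
clk 7.5 tcp [ 559.3 -101.6  178.7] yaw 89.21 F [-0.5  0.8 -1.2] w 57.3 gf 53.7
(647.6, -260.8, 100) [-0.6319,0.3623,0.3139],[-0.0009,-0.0004,0.0318] rows>= 4
(647.6, -260.8, 64) [-0.632,0.3626,0.4579],[-0.0009,-0.0004,0.0318] rows>= 5
```

Request:
servo_tool(commands=[[[-0.63,0.362,0],[0,0,0.032]],[[-0.63,0.362,0],[0,0,0.032]],[[-0.63,0.362,0],[0,0,0.032]],[[-0.63,0.362,0],[0,0,0.032]],[[-0.632,0.3625,0.2],[0,0,0.032]],[[-0.632,0.3625,0.36],[0,0,0.032]],[[-0.632,0.3625,0.45],[0,0,0.032]],[[-0.632,0.3625,0.45],[0,0,0.032]],[[-0.632,0.3625,0.45],[0,0,0.032]]])

```text
clock: 8.35
tcp_pos: [0.6484, -0.2577, 0.0674]
orientation: [-2.285, -2.154, -0.0]
contact_force: [-0.4, 0.0, 0.0]
grip_width: 0.0575
gripper_force: 53.8
```

```bash
python3 held.py 2 14 130; python3 -c "
from h import *
im,d=grab('top');C=cloud('top',d);hs=cv2.cvtColor(im,cv2.COLOR_RGB2HSV)
ims,_=grab('side')
u,v=map(int,proj('side',r.get_obs()['tcp_pos']));a=cv2.resize(ims[v-40:v+50,u-60:u+60,::-1],None,fx=5,fy=5,interpolation=cv2.INTER_CUBIC)
cv2.imwrite('pics/place1.png',a)
plan((647.6,-260.8,50,86.35))"
```

```text
stripe n 17 z 55.79848568986212 pt-tcp mm [ -0.8  -0.3 -11.6] meanC-tcp [ -0.6  -0.6 -11.7]
clk 8.5 tcp [ 649.7 -259.2   69.5] yaw 86.53 F [ 0.  -0.1 -0.8] w 57.4 gf 53.8
(647.6, -260.8, 50) [-0.007,-0.0081,0.0781],[0.0021,0.0004,0.002] rows>= 1
```

View pics/place1.png

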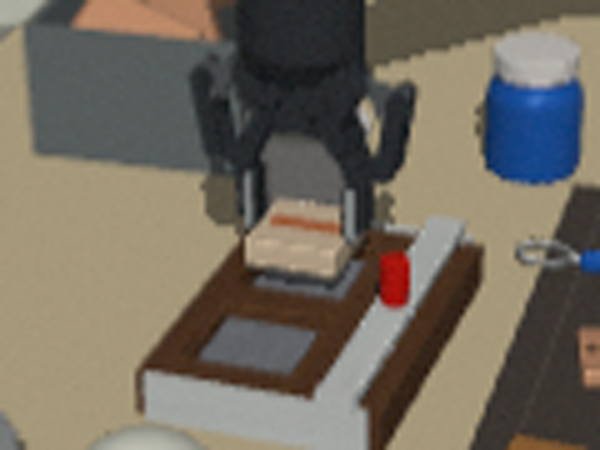

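Request:
servo_tool(commands=[[[-0.007,-0.008,0.02],[0,0,0]],[[-0.007,-0.008,0.03],[0,0,0]],[[-0.007,-0.008,0.035],[0,0,0]],[[-0.007,-0.008,0.04],[0,0,0]],[[-0.007,-0.008,0.05],[0,0,0]],[[-0.007,-0.008,0.056],[0,0,0]],[[-0.007,-0.008,0.056],[0,0,0]],[[-0.007,-0.008,0.056],[0,0,0]]])

```text
clock: 9.3
tcp_pos: [0.6463, -0.2612, 0.0567]
orientation: [2.288, 2.151, -0.002]
contact_force: [-7.0, 2.6, 22.3]
grip_width: 0.0577
gripper_force: 56.9
```

```bash
python3 -c "
from h import *
plan((647.6,-260.8,50,86.35))"
```

```text
clk 9.3 tcp [ 646.3 -261.2   56.7] yaw 86.46 F [-7.   2.6 22.3] w 57.7 gf 56.9
(647.6, -260.8, 50) [0.0021,0.0049,0.027],[-0.0001,0.0008,0.0013] rows>= 1
```

Request:
servo_tool(commands=[[[0,0,-0.02],[0,0,0]],[[0,0,-0.02],[0,0,0]],[[0,0,-0.02],[0,0,0]],[[0,0,-0.02],[0,0,0]],[[0,0,-0.02],[0,0,0]],[[0,0,-0.02],[0,0,0]]])

```text
clock: 9.9
tcp_pos: [0.646, -0.261, 0.0579]
orientation: [-2.288, -2.152, 0.0]
contact_force: [0.5, -0.1, -0.6]
grip_width: 0.0576
gripper_force: 53.8
```

```bash
python3 held.py 2 14 130; python3 -c "
from h import *
for i in range(3): grab('top'); plan((647.6,-260.8,50,86.35))"
```

```text
stripe n 88 z 28.17655960816323 pt-tcp mm [ -2.6   8.6 -29.7] meanC-tcp [ -4.2  14.  -26.4]
clk 10.0 tcp [ 646.1 -261.1   58.1] yaw 86.49 F [-0.7  0.1 -1.1] w 57.2 gf 53.8
(647.6, -260.8, 50) [0.0014,0.006,0.0322],[-0.0002,-0.0001,0.0016] rows>= 1
clk 10.1 tcp [ 646.1 -261.    58.1] yaw 86.5 F [-0.4 -0.3 -1.1] w 57.1 gf 53.8
(647.6, -260.8, 50) [0.0013,0.0059,0.0326],[-0.0001,-0,0.0016] rows>= 1
clk 10.1 tcp [ 646.1 -261.1   58.2] yaw 86.49 F [-1.8  0.2 -0.1] w 57.2 gf 53.8
(647.6, -260.8, 50) [0.0015,0.0059,0.0327],[-0.0001,-0,0.0016] rows>= 1
```

Request:
servo_tool(commands=[[[0.0014,0.006,0],[0,0,0]],[[0.0014,0.006,0],[0,0,0]],[[0.0014,0.006,0],[0,0,0]],[[0.0014,0.006,0.008],[0,0,0]],[[0.0014,0.006,0.016],[0,0,0]],[[0.0014,0.006,0.02],[0,0,0]],[[0.0014,0.006,0.02],[0,0,0]],[[0.0014,0.006,0.02],[0,0,0]]])

```text
clock: 10.9
tcp_pos: [0.6476, -0.2608, 0.0532]
orientation: [-2.288, -2.152, 0.0]
contact_force: [0.9, -0.7, -1.1]
grip_width: 0.0576
gripper_force: 53.8
```

```bash
python3 -c "
from h import *
plan((647.6,-260.8,50,86.35))"
```

```text
clk 10.9 tcp [ 647.6 -260.8   53.2] yaw 86.49 F [ 0.9 -0.7 -1.1] w 57.6 gf 53.8
(647.6, -260.8, 50) [0.0001,-0.0001,0.0129],[-0.0001,-0,0.0016] rows>= 1
```

Request:
servo_tool(commands=[[[0,0,0.008],[0,0,0]],[[0,0,0.016],[0,0,0]],[[0,0,0.016],[0,0,0]],[[0,0,0.016],[0,0,0]],[[0,0,0.016],[0,0,0]]])

```text
clock: 11.4
tcp_pos: [0.6477, -0.2608, 0.0493]
orientation: [2.288, 2.152, 0.0]
contact_force: [0.1, -0.4, -0.3]
grip_width: 0.0571
gripper_force: 53.8
```

Request:
servo_tool(commands=[[[0,0,0],[0,0,0]],[[0,0,0],[0,0,0]],[[0,0,0],[0,0,0]],[[0,0,0],[0,0,0]],[[0,0,-0.05],[0,0,0]],[[0,0,-0.15],[0,0,0]],[[0,0,-0.2],[0,0,0]],[[0,0,-0.2],[0,0,0]],[[0,0,-0.2],[0,0,0]]], claw=0.15)

```text
clock: 12.3
tcp_pos: [0.6476, -0.2609, 0.0995]
orientation: [2.288, 2.152, 0.0]
contact_force: [-0.2, 0.2, -1.2]
grip_width: 0.0725
gripper_force: 0.0
```

Request:
servo_tool(commands=[[[0,0,0],[0,0,0]],[[0,0,0],[0,0,0]],[[0,0,0],[0,0,0]],[[0,0,0],[0,0,0]],[[0,0,0],[0,0,0]],[[0,0,0],[0,0,0]],[[0,0,0],[0,0,0]]], claw=1)

```text
clock: 13.0
tcp_pos: [0.6477, -0.2609, 0.0993]
orientation: [2.288, 2.152, 0.0]
contact_force: [-0.9, 0.5, -0.1]
grip_width: -0.0001
gripper_force: 0.0
```

```bash
python3 -c "
from h import *
plan((647.6,-260.8,60,86.35),(647.6,-260.8,47,86.35))
im,d=grab('side');C=cloud('side',d);print(rect(C,(.648,-.261),.05,.031,.05))"
```

```text
clk 13.0 tcp [ 647.7 -260.9   99.3] yaw 86.49 F [-0.9  0.5 -0.1] w -0.1 gf 0.0
(647.6, -260.8, 60) [0.0002,-0.0003,0.1572],[0,0,0.0016] rows>= 1
(647.6, -260.8, 47) [0.0002,-0.0003,0.2092],[0,0,0.0016] rows>= 2
{'c': array([ 643.2, -259.6]), 'med': array([ 642.7, -255.1]), 'z': np.float64(36.0), 'size': array([59.3, 55.1]), 'ang': 85.8, 'n': 175}
```

Request:
servo_tool(commands=[[[0,0,0.12],[0,0,0]],[[0,0,0.16],[0,0,0]],[[0,0,0.16],[0,0,0]],[[0,0,0.17],[0,0,0]],[[0,0,0.18],[0,0,0]],[[0,0,0.19],[0,0,0]],[[0,0,0.2],[0,0,0]],[[0,0,0.208],[0,0,0]],[[0,0,0.213],[0,0,0]],[[0,0,0.213],[0,0,0]],[[0,0,0.213],[0,0,0]],[[0,0,0.213],[0,0,0]]])

```text
clock: 14.25
tcp_pos: [0.6484, -0.261, 0.0471]
orientation: [2.287, 2.151, 0.001]
contact_force: [-0.2, 0.5, 6.3]
grip_width: -0.0002
gripper_force: 3.6
```

Request:
servo_tool(commands=[[[0,0,0.006],[0,0,0]],[[0,0,0.01],[0,0,0]],[[0,0,0.01],[0,0,0]],[[0,0,0.01],[0,0,0]]])

```text
clock: 14.65
tcp_pos: [0.6486, -0.261, 0.047]
orientation: [2.287, 2.151, 0.0]
contact_force: [-6.8, 2.5, 21.9]
grip_width: -0.0001
gripper_force: 11.2
```

Request:
servo_tool(commands=[[[0,0,-0.1],[0,0,0]],[[0,0,-0.3],[0,0,0]],[[0,0,-0.5],[0,0,0]],[[0,0,-0.5],[0,0,0]],[[0,0,-0.5],[0,0,0]],[[0,0,-0.5],[0,0,0]]], claw=0)

```text
clock: 15.25
tcp_pos: [0.6465, -0.2608, 0.167]
orientation: [-2.287, -2.151, 0.002]
contact_force: [-0.8, 0.1, -0.4]
grip_width: 0.0849
gripper_force: 0.0
```

```bash
python3 -c "
from h import *
im,d=grab('side');C=cloud('side',d);print(rect(C,(.648,-.261),.025,.02,.05))
plan((560,-60,180,93),(480,180,150,96.5),(425.5,341,150,96.5))"
```

```text
{'c': array([ 645.6, -257.6]), 'med': array([ 644.9, -257.3]), 'z': np.float64(27.7), 'size': array([41.3, 38.9]), 'ang': 25.4, 'n': 73}
clk 15.3 tcp [ 646.4 -260.7  166.6] yaw 86.49 F [-0.4 -0.  -0.6] w 85.2 gf 0.0
(560, -60, 180) [0.7801,-0.3943,-0.0519],[-0.002,-0.0005,-0.0723] rows>= 5
(480, 180, 150) [1.719,-0.7721,0.0699],[-0.002,-0.0006,-0.1112] rows>= 10
(425.5, 341, 150) [2.348,-1.029,0.0711],[-0.002,-0.0006,-0.1112] rows>= 13
```

Tile_b is flush: its face reads 27.7 mm and the push bottomed out. tile_a is next.

Request:
servo_tool(commands=[[[0.98,-0.44,-0.05],[0,0,-0.07]],[[0.98,-0.44,-0.05],[0,0,-0.07]],[[0.98,-0.44,-0.05],[0,0,-0.07]],[[0.98,-0.44,-0.05],[0,0,-0.07]],[[0.98,-0.44,-0.05],[0,0,-0.07]],[[0.98,-0.44,-0.05],[0,0,-0.07]]])

```text
clock: 15.9
tcp_pos: [0.55, -0.0039, 0.18]
orientation: [-2.156, -2.28, 0.001]
contact_force: [0.4, -0.2, 0.2]
grip_width: 0.0852
gripper_force: 0.0
```

Request:
servo_tool(commands=[[[1.0,-0.44,0],[0,0,-0.04]],[[1.0,-0.44,0],[0,0,-0.04]],[[1.0,-0.44,0],[0,0,-0.04]],[[1.0,-0.44,0],[0,0,-0.04]],[[1.0,-0.44,0],[0,0,-0.04]],[[1.0,-0.44,0],[0,0,-0.04]],[[1.0,-0.44,0],[0,0,-0.04]]])

```text
clock: 16.6
tcp_pos: [0.4279, 0.2383, 0.1802]
orientation: [-2.084, -2.348, 0.001]
contact_force: [0.8, 0.1, 0.1]
grip_width: 0.0851
gripper_force: 0.0
```

```bash
python3 -c "
from h import *
plan((425.8,340.8,70,96.5),(425.8,340.8,29,96.5))"
```

```text
clk 16.6 tcp [427.9 238.3 180.2] yaw 96.81 F [0.8 0.1 0.1] w 85.1 gf 0.0
(425.8, 340.8, 70) [0.4075,0.0412,0.4413],[-0.0015,-0.0008,0.0035] rows>= 4
(425.8, 340.8, 29) [0.4073,0.0415,0.6053],[-0.0015,-0.0008,0.0035] rows>= 4
```

Request:
servo_tool(commands=[[[0.407,0.041,0.2],[0,0,0.003]],[[0.407,0.041,0.4],[0,0,0.003]],[[0.407,0.041,0.44],[0,0,0.003]],[[0.407,0.041,0.44],[0,0,0.003]],[[0.407,0.041,0.54],[0,0,0.003]],[[0.407,0.041,0.605],[0,0,0.003]],[[0.407,0.041,0.605],[0,0,0.003]],[[0.407,0.041,0.605],[0,0,0.003]],[[0.407,0.041,0.605],[0,0,0.003]]])

```text
clock: 17.5
tcp_pos: [0.4306, 0.337, 0.031]
orientation: [2.1, 2.336, 0.003]
contact_force: [-0.2, 0.1, 0.4]
grip_width: 0.0852
gripper_force: 0.0
```

Request:
servo_tool(commands=[[[0,0,0],[0,0,0]],[[0,0,0],[0,0,0]],[[0,0,0],[0,0,0]],[[0,0,0],[0,0,0]],[[0,0,0],[0,0,0]],[[0,0,0],[0,0,0]],[[0,0,0],[0,0,0]],[[0,0,0],[0,0,0]]], claw=1, squeeze=50)

```text
clock: 18.3
tcp_pos: [0.4321, 0.3417, 0.0368]
orientation: [2.097, 2.336, 0.016]
contact_force: [-9.1, -7.4, 56.1]
grip_width: 0.0001
gripper_force: 27.9
```

Request:
servo_tool(commands=[[[0,0,-0.1],[0,0,0]],[[0,0,-0.3],[0,0,0]],[[0,0,-0.5],[0,0,0]],[[0,0,-0.6],[0,0,0]],[[0,0,-0.6],[0,0,0]],[[0,0,-0.6],[0,0,0]],[[0,0,-0.6],[0,0,0]]])

```text
clock: 19.0
tcp_pos: [0.4292, 0.3362, 0.1787]
orientation: [-2.1, -2.337, 0.003]
contact_force: [-1.0, -0.1, -0.5]
grip_width: 0.0001
gripper_force: 0.0
```

```bash
python3 held.py 85 125 60; python3 -c "
from h import *
plan((540,100,180,90),(653.6,-169,180,86.35))"
```

```text
stripe n 0 z nan pt-tcp mm [nan nan nan] meanC-tcp [nan nan nan]
clk 19.1 tcp [429.  336.2 178.4] yaw 96.13 F [ 0.3 -0.6 -0.4] w 0.1 gf 0.0
(540, 100, 180) [-0.9868,0.3405,-0.0057],[-0.0013,0.001,0.0681] rows>= 6
(653.6, -169, 180) [-2.105,0.6775,-0.0047],[-0.0013,0.0011,0.1086] rows>= 12
  return _methods._mean(a, axis=axis, dtype=dtype,
  ret = ret.dtype.type(ret / rcount)
held.py:10: RuntimeWarning: Mean of empty slice.
  p=pz('side',u.mean()+0,v.mean(),zf);print('stripe n',s.sum(),'z',zf*1000,'pt-tcp mm',np.round((p-t)*1000,1),'meanC-tcp',np.round((C[s].mean(0)-t)*1000,1))
  ret = um.true_divide(
```

```bash
cat > tile.py <<'E'
from h import *
for n in('top','side'):
    im,d=grab(n)
    x0,x1,y0,y1=.37,.48,.285,.395
    o=ortho(n,im,x0,x1,y0,y1,.018,4);g=o.max(-1)
    cv2.imwrite(f'/tmp/o_{n}.png',o[:,:,::-1])
    _,m=cv2.threshold(g,0,255,cv2.THRESH_OTSU)
    k=max(cv2.findContours(m,cv2.RETR_EXTERNAL,cv2.CHAIN_APPROX_NONE)[0],key=cv2.contourArea)
    (u,v),wh,a=cv2.minAreaRect(k);print(n,'x',x1*1000-v/4,'y',y1*1000-u/4,np.array(wh)/4,a)
    C=cloud(n,d);print(rect(C,(.425,.34),.05,.012,.03))
E
python3 tile.py
python3 -c "
from h import *
im,d=grab('side')
cv2.imwrite('pics/tile2.png',cv2.resize(im[320:440,230:390,::-1],None,fx=4,fy=4,interpolation=cv2.INTER_CUBIC))"
```

```text
top x 392.625 y 360.5 [69.   44.25] 0.0
{'c': array([446. , 326.7]), 'med': array([441.5, 326. ]), 'z': np.float64(18.0), 'size': array([51.8, 26.1]), 'ang': 59.2, 'n': 127}
side x 424.1326217651367 y 345.6128921508789 [60.47743225 72.6940918 ] 83.00481414794922
{'c': array([423.9, 339.9]), 'med': array([423.5, 341.6]), 'z': np.float64(16.9), 'size': array([59.2, 58.3]), 'ang': -83.6, 'n': 734}
```

View pics/tile2.png

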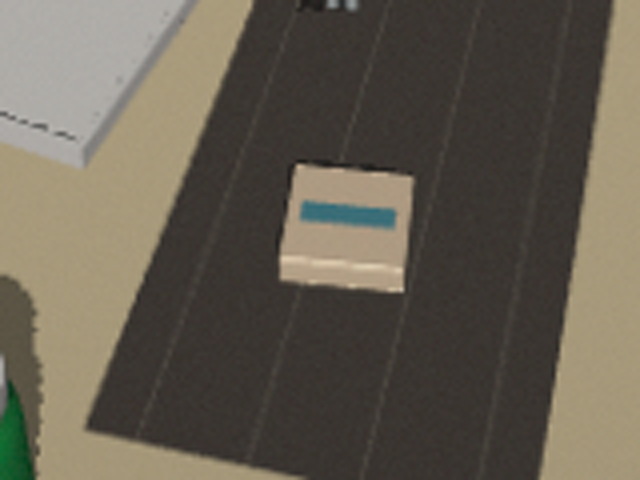

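The tile hasn't moved (side px crop 345,215). The fingers closed too high, so I'll go lower and let the arm settle.

```bash
python3 -c "
from h import *
plan((425.5,340.8,60,96.5),(425.5,340.8,25,96.5))"
```

```text
clk 19.2 tcp [429.2 336.7 178.7] yaw 96.14 F [-0.4  0.3 -0.1] w 0.0 gf 0.0
(425.5, 340.8, 60) [0.0184,-0.0119,0.4748],[-0.0012,0.0006,-0.004] rows>= 3
(425.5, 340.8, 25) [0.0185,-0.0117,0.6148],[-0.0012,0.0006,-0.004] rows>= 4
```

Request:
servo_tool(commands=[[[0.018,-0.012,0],[0,0,0]],[[0.018,-0.012,0],[0,0,0]],[[0.018,-0.012,0],[0,0,0]],[[0.018,-0.012,0.2],[0,0,0]],[[0.018,-0.012,0.4],[0,0,0]],[[0.018,-0.012,0.47],[0,0,0]],[[0.018,-0.012,0.47],[0,0,0]],[[0.018,-0.012,0.47],[0,0,0]],[[0.018,-0.012,0.47],[0,0,0]]], claw=0)

```text
clock: 20.1
tcp_pos: [0.4271, 0.3422, 0.0639]
orientation: [2.099, 2.337, 0.005]
contact_force: [0.8, 0.5, -0.3]
grip_width: 0.0851
gripper_force: 0.0
```

```bash
python3 -c "
from h import *
plan((425.5,340.8,25,96.5))"
```

```text
clk 20.1 tcp [427.1 342.2  63.9] yaw 96.12 F [ 0.8  0.5 -0.3] w 85.1 gf 0.0
(425.5, 340.8, 25) [-0.0053,-0.0074,0.1557],[0.0015,-0.0011,-0.0042] rows>= 1
```

Request:
servo_tool(commands=[[[-0.005,-0.007,0.05],[0,0,-0.004]],[[-0.005,-0.007,0.1],[0,0,-0.004]],[[-0.005,-0.007,0.156],[0,0,-0.004]],[[-0.005,-0.007,0.156],[0,0,-0.004]],[[-0.005,-0.007,0.156],[0,0,-0.004]],[[-0.005,-0.007,0.156],[0,0,-0.004]],[[-0.005,-0.007,0.156],[0,0,-0.004]]])

```text
clock: 20.8
tcp_pos: [0.4249, 0.3401, 0.0237]
orientation: [2.092, 2.343, 0.001]
contact_force: [0.6, -0.6, 1.0]
grip_width: 0.0854
gripper_force: 0.0
```

Request:
servo_tool(commands=[[[0,0,0],[0,0,0]],[[0,0,0],[0,0,0]],[[0,0,0],[0,0,0]],[[0,0,0],[0,0,0]],[[0,0,0],[0,0,0]],[[0,0,0],[0,0,0]],[[0,0,0],[0,0,0]]], claw=1)

```text
clock: 21.5
tcp_pos: [0.4248, 0.3399, 0.024]
orientation: [2.092, 2.343, 0.001]
contact_force: [0.3, -1.2, 6.5]
grip_width: 0.0584
gripper_force: 53.5
```

Request:
servo_tool(commands=[[[0,0,-0.1],[0,0,0]],[[0,0,-0.3],[0,0,0]],[[0,0,-0.5],[0,0,0]],[[0,0,-0.6],[0,0,0]],[[0,0,-0.6],[0,0,0]],[[0,0,-0.6],[0,0,0]],[[0,0,-0.6],[0,0,0]]])

```text
clock: 22.2
tcp_pos: [0.4239, 0.3387, 0.1717]
orientation: [-2.092, -2.343, 0.005]
contact_force: [0.2, -1.0, -1.8]
grip_width: 0.0584
gripper_force: 55.1
```

```bash
python3 held.py 85 125 60; python3 -c "
from h import *
plan((510,150,180,90),(653.6,-169,180,86.35))"
```

```text
stripe n 113 z 165.1575157263866 pt-tcp mm [ 0.1 -1.9 -6.5] meanC-tcp [ 0.2 -2.1 -6.7]
clk 22.2 tcp [423.8 338.8 171.6] yaw 96.48 F [ 1.5  0.1 -0.5] w 58.2 gf 55.1
(510, 150, 180) [-0.7892,0.2571,-0.0331],[-0.0016,0.0012,0.072] rows>= 5
(653.6, -169, 180) [-2.122,0.6838,-0.0318],[-0.0016,0.0013,0.1126] rows>= 12
```

Request:
servo_tool(commands=[[[-0.99,0.31,-0.03],[0,0,0.07]],[[-0.99,0.31,-0.03],[0,0,0.07]],[[-0.99,0.31,-0.03],[0,0,0.07]],[[-0.99,0.31,-0.03],[0,0,0.07]],[[-0.99,0.31,-0.03],[0,0,0.07]],[[-0.99,0.31,-0.03],[0,0,0.07]],[[-0.99,0.31,-0.03],[0,0,0.07]]])

```text
clock: 22.95
tcp_pos: [0.5296, 0.0999, 0.1793]
orientation: [-2.223, -2.219, 0.004]
contact_force: [-0.2, 0.2, -2.4]
grip_width: 0.0585
gripper_force: 55.1
```

Request:
servo_tool(commands=[[[-1.0,0.42,0],[0,0,0.04]],[[-1.0,0.42,0],[0,0,0.04]],[[-1.0,0.42,0],[0,0,0.04]],[[-1.0,0.42,0],[0,0,0.04]],[[-1.0,0.42,0],[0,0,0.04]],[[-1.0,0.42,0],[0,0,0.04]],[[-1.0,0.42,0],[0,0,0.04]],[[-1.0,0.42,0],[0,0,0.04]]])

```text
clock: 23.75
tcp_pos: [0.6351, -0.1442, 0.1798]
orientation: [-2.282, -2.155, -0.001]
contact_force: [0.5, 0.6, -1.2]
grip_width: 0.0583
gripper_force: 55.0
```

```bash
python3 -c "
from h import *
plan((653.5,-168.5,80,86.35),(653.5,-168.5,62,86.35))"
```

```text
clk 23.8 tcp [ 635.1 -144.2  179.8] yaw 86.72 F [ 0.5  0.6 -1.2] w 58.3 gf 55.0
(653.5, -168.5, 80) [-0.0937,0.0798,0.3987],[-0.0011,-0.0013,0.0041] rows>= 3
(653.5, -168.5, 62) [-0.0938,0.0799,0.4707],[-0.0011,-0.0013,0.0041] rows>= 3
```

Request:
servo_tool(commands=[[[-0.094,0.08,0.1],[0,0,0.004]],[[-0.094,0.08,0.25],[0,0,0.004]],[[-0.094,0.08,0.4],[0,0,0.004]],[[-0.094,0.08,0.47],[0,0,0.004]],[[-0.094,0.08,0.47],[0,0,0.004]],[[-0.094,0.08,0.47],[0,0,0.004]],[[-0.094,0.08,0.47],[0,0,0.004]],[[-0.094,0.08,0.47],[0,0,0.004]]])

```text
clock: 24.55
tcp_pos: [0.6552, -0.1717, 0.0654]
orientation: [2.291, 2.145, 0.003]
contact_force: [-0.1, 0.7, -0.7]
grip_width: 0.0582
gripper_force: 55.0
```

```bash
python3 held.py 85 125 60; python3 -c "
from h import *
plan((653.5,-168.5,48,86.35))"
```

```text
stripe n 19 z 59.57736121906454 pt-tcp mm [ 0.3 -1.  -5.9] meanC-tcp [ 0.2 -0.5 -5.5]
clk 24.6 tcp [ 654.9 -171.8   65.1] yaw 86.21 F [-0.4  0.4 -1.6] w 58.1 gf 55.0
(653.5, -168.5, 48) [0.0129,-0.0067,0.0684],[0.0017,0.0003,-0.0015] rows>= 1
```

Request:
servo_tool(commands=[[[0.013,-0.007,0],[0,0,0]],[[0.013,-0.007,0],[0,0,0]],[[0.013,-0.007,0.02],[0,0,0]],[[0.013,-0.007,0.03],[0,0,0]],[[0.013,-0.007,0.03],[0,0,0]],[[0.013,-0.007,0.03],[0,0,0]],[[0.013,-0.007,0.03],[0,0,0]]])

```text
clock: 25.3
tcp_pos: [0.6524, -0.1684, 0.0558]
orientation: [2.294, 2.147, 0.0]
contact_force: [1.0, 0.1, -2.0]
grip_width: 0.0582
gripper_force: 55.0
```

```bash
python3 -c "
from h import *
plan((653.5,-168.5,48,86.35))"
```

```text
clk 25.3 tcp [ 652.4 -168.4   55.8] yaw 86.22 F [ 1.   0.1 -2. ] w 58.2 gf 55.0
(653.5, -168.5, 48) [-0,0.0042,0.0312],[0,-0,-0.0015] rows>= 1
```

Request:
servo_tool(commands=[[[0,0.004,0],[0,0,0]],[[0,0.004,0],[0,0,0]],[[0,0.004,0.01],[0,0,0]],[[0,0.004,0.02],[0,0,0]],[[0,0.004,0.03],[0,0,0]],[[0,0.004,0.03],[0,0,0]],[[0,0.004,0.03],[0,0,0]]])

```text
clock: 26.0
tcp_pos: [0.6533, -0.1684, 0.0481]
orientation: [-2.293, -2.147, 0.0]
contact_force: [-0.4, 0.2, -1.4]
grip_width: 0.0583
gripper_force: 55.0
```

Request:
servo_tool(commands=[[[0,0,0.006],[0,0,0]],[[0,0,0.012],[0,0,0]],[[0,0,0.012],[0,0,0]],[[0,0,0.012],[0,0,0]]])

```text
clock: 26.4
tcp_pos: [0.6533, -0.1685, 0.0453]
orientation: [-2.294, -2.147, 0.0]
contact_force: [-0.1, 0.1, -1.5]
grip_width: 0.0581
gripper_force: 55.0
```

Request:
servo_tool(commands=[[[0,0,0],[0,0,0]],[[0,0,0],[0,0,0]],[[0,0,0],[0,0,0]],[[0,0,0],[0,0,0]],[[0,0,-0.05],[0,0,0]],[[0,0,-0.15],[0,0,0]],[[0,0,-0.22],[0,0,0]],[[0,0,-0.22],[0,0,0]],[[0,0,-0.22],[0,0,0]]], claw=0.15)

```text
clock: 27.3
tcp_pos: [0.6536, -0.1686, 0.1011]
orientation: [2.293, 2.146, 0.001]
contact_force: [-0.2, -0.6, -0.2]
grip_width: 0.0728
gripper_force: 0.0
```

Request:
servo_tool(commands=[[[0,0,0],[0,0,0]],[[0,0,0],[0,0,0]],[[0,0,0],[0,0,0]],[[0,0,0],[0,0,0]],[[0,0,0],[0,0,0]],[[0,0,0],[0,0,0]],[[0,0,0],[0,0,0]]], claw=1)

```text
clock: 28.0
tcp_pos: [0.6534, -0.1684, 0.1003]
orientation: [2.293, 2.147, -0.0]
contact_force: [0.1, -0.1, 0.2]
grip_width: 0.0001
gripper_force: 0.0
```

```bash
python3 -c "
from h import *
plan((653.5,-168.5,58,86.35),(653.5,-168.5,44,86.35))
im,d=grab('side');C=cloud('side',d);print(rect(C,(.653,-.169),.04,.031,.05))"
```

```text
clk 28.0 tcp [ 653.4 -168.4  100.3] yaw 86.22 F [ 0.1 -0.1  0.2] w 0.1 gf 0.0
(653.5, -168.5, 58) [-0.0003,0.0005,0.1691],[0,0,-0.0014] rows>= 1
(653.5, -168.5, 44) [-0.0003,0.0005,0.2251],[0,0,-0.0014] rows>= 2
{'c': array([ 650.3, -166.7]), 'med': array([ 649.7, -164.5]), 'z': np.float64(35.7), 'size': array([59.4, 56.4]), 'ang': 87.4, 'n': 190}
```

Tile_a is seated 9 mm proud. Press it down.

Request:
servo_tool(commands=[[[0,0,0.12],[0,0,0]],[[0,0,0.16],[0,0,0]],[[0,0,0.16],[0,0,0]],[[0,0,0.17],[0,0,0]],[[0,0,0.18],[0,0,0]],[[0,0,0.19],[0,0,0]],[[0,0,0.2],[0,0,0]],[[0,0,0.21],[0,0,0]],[[0,0,0.218],[0,0,0]],[[0,0,0.225],[0,0,0]],[[0,0,0.225],[0,0,0]],[[0,0,0.225],[0,0,0]],[[0,0,0.225],[0,0,0]]])

```text
clock: 29.35
tcp_pos: [0.6542, -0.1685, 0.0469]
orientation: [2.292, 2.145, 0.001]
contact_force: [-5.5, 0.7, 20.3]
grip_width: -0.0003
gripper_force: 10.3
```

Request:
servo_tool(commands=[[[0,0,-0.1],[0,0,0]],[[0,0,-0.25],[0,0,0]],[[0,0,-0.36],[0,0,0]],[[0,0,-0.36],[0,0,0]],[[0,0,-0.36],[0,0,0]],[[0,0,-0.36],[0,0,0]]])

```text
clock: 29.95
tcp_pos: [0.6522, -0.1685, 0.1325]
orientation: [-2.292, -2.146, 0.003]
contact_force: [0.3, 0.1, -0.9]
grip_width: 0.0
gripper_force: 0.0
```

```bash
python3 -c "
from h import *
n='side'
for n in('side','top'):
    im,d=grab(n);C=cloud(n,d);print(n,rect(C,(.653,-.169),.024,.015,.05),rect(C,(.648,-.261),.024,.015,.05),C[(np.hypot(C[...,0]-.653,C[...,1]+.169)<.05)][:,2].max())
kx,ky=578.5,-210.3
c,s=np.cos(np.radians(-3.65)),np.sin(np.radians(-3.65))
P=lambda d,z:(round(kx+d*c,1),round(ky+d*s,1),z,86.35)
plan(P(-60,140),P(-60,65),P(-30,65))"
```

```text
side {'c': array([ 650.1, -166.9]), 'med': array([ 649.9, -166. ]), 'z': np.float64(27.6), 'size': array([41.9, 40.4]), 'ang': 39.5, 'n': 87} {'c': array([ 646.8, -256.6]), 'med': array([ 646.1, -258. ]), 'z': np.float64(27.9), 'size': array([39.5, 37. ]), 'ang': 59.1, 'n': 66} 0.5272517472521353
top {'c': array([ 650.5, -158.2]), 'med': array([ 650.6, -159.6]), 'z': np.float64(28.1), 'size': array([42.1, 21.1]), 'ang': -0.4, 'n': 112} None 0.5296311690058595
clk 30.1 tcp [ 652.3 -168.4  132.4] yaw 86.22 F [-0.1 -1.2  0.3] w 0.4 gf 0.0
(np.float64(518.6), np.float64(-206.5), 140) [-0.1873,-0.5238,-0.0291],[-0.0018,-0.0002,-0.0014] rows>= 3
(np.float64(518.6), np.float64(-206.5), 65) [-0.1874,-0.523,0.2709],[-0.0018,-0.0002,-0.0014] rows>= 4
(np.float64(548.6), np.float64(-208.4), 65) [-0.1871,-0.4027,0.2705],[-0.0018,-0.0002,-0.0014] rows>= 3
```

Request:
servo_tool(commands=[[[-0.187,-0.523,-0.03],[0,0,0]],[[-0.187,-0.523,-0.03],[0,0,0]],[[-0.187,-0.523,-0.03],[0,0,0]],[[-0.187,-0.523,-0.03],[0,0,0]],[[-0.187,-0.523,0.15],[0,0,0]],[[-0.187,-0.523,0.27],[0,0,0]],[[-0.187,-0.523,0.27],[0,0,0]],[[-0.187,-0.523,0.27],[0,0,0]]])

```text
clock: 30.85
tcp_pos: [0.5201, -0.2059, 0.0663]
orientation: [-2.292, -2.147, 0.0]
contact_force: [0.1, 1.0, -0.0]
grip_width: -0.0004
gripper_force: 0.0
```

```bash
python3 -c "
from h import *
kx,ky=578.5,-210.3
c,s=np.cos(np.radians(-3.65)),np.sin(np.radians(-3.65))
P=lambda d,z:(round(kx+d*c,1),round(ky+d*s,1),z,86.35)
plan(P(-30,65),P(21,65))"
```

```text
clk 30.9 tcp [ 520.1 -205.9   66.3] yaw 86.26 F [ 0.1  1.  -0. ] w -0.4 gf 0.0
(np.float64(548.6), np.float64(-208.4), 65) [-0.0025,0.1146,0.0051],[-0.0007,-0.0006,-0.001] rows>= 1
(np.float64(599.5), np.float64(-211.6), 65) [-0.002,0.3186,0.0049],[-0.0007,-0.0006,-0.001] rows>= 2
```

Request:
servo_tool(commands=[[[-0.002,0.06,0.005],[0,0,0]],[[-0.002,0.11,0.005],[0,0,0]],[[-0.002,0.13,0.005],[0,0,0]],[[-0.002,0.15,0.005],[0,0,0]],[[-0.002,0.17,0.005],[0,0,0]],[[-0.002,0.19,0.005],[0,0,0]],[[-0.002,0.21,0.005],[0,0,0]],[[-0.002,0.23,0.005],[0,0,0]],[[-0.002,0.25,0.005],[0,0,0]],[[-0.002,0.27,0.005],[0,0,0]],[[-0.002,0.28,0.005],[0,0,0]],[[-0.002,0.29,0.005],[0,0,0]],[[-0.002,0.29,0.005],[0,0,0]],[[-0.002,0.29,0.005],[0,0,0]]])

```text
clock: 32.25
tcp_pos: [0.5925, -0.2118, 0.0653]
orientation: [2.293, 2.147, 0.001]
contact_force: [0.1, 0.3, 0.0]
grip_width: -0.0002
gripper_force: 0.0
```

```bash
cat > knob.py <<'E'
from h import *
for n in('side','top'):
    im,d=grab(n);C=cloud(n,d);hsv=cv2.cvtColor(im,cv2.COLOR_RGB2HSV)
    k=(abs(C[...,0]-.6)<.07)&(abs(C[...,1]+.212)<.03)&((hsv[...,0]<8)|(hsv[...,0]>172))&(hsv[...,1]>170)
    print(n,'knob',np.round(np.median(C[k],0)*1000,1),k.sum())
E
python3 knob.py;python3 -c "
from h import *
plan()"
```

```text
side knob [ 613.8 -208.4   58.3] 53
top knob [nan nan nan] 0
clk 32.4 tcp [ 592.4 -211.8   65.4] yaw 86.22 F [ 0.7 -0.3 -0.2] w 0.1 gf 0.0
  return _methods._mean(a, axis=axis, dtype=dtype,
  ret = um.true_divide(
```

Request:
servo_tool(commands=[[[0,0.02,0],[0,0,0]],[[0,0.03,0],[0,0,0]],[[0,0.04,0],[0,0,0]],[[0,0.045,0],[0,0,0]],[[0,0.05,0],[0,0,0]],[[0,0.05,0],[0,0,0]],[[0,0.05,0],[0,0,0]],[[0,0.05,0],[0,0,0]]])

```text
clock: 33.15
tcp_pos: [0.5998, -0.2124, 0.065]
orientation: [-2.289, -2.141, 0.012]
contact_force: [-17.3, 2.7, 15.1]
grip_width: -0.0
gripper_force: 8.9
```

```bash
python3 knob.py 2>/dev/null;python3 -c "
from h import *
plan()"
```

```text
side knob [ 620.5 -208.7   57.8] 52
top knob [nan nan nan] 0
clk 33.2 tcp [ 599.8 -212.3   65. ] yaw 86.19 F [-17.1   2.6  15.4] w -0.7 gf 8.9
```

Request:
servo_tool(commands=[[[0,-0.08,0],[0,0,0]],[[0,-0.16,0],[0,0,0]],[[0,-0.16,-0.3],[0,0,0]],[[0,-0.16,-0.5],[0,0,0]],[[0,-0.16,-0.6],[0,0,0]],[[0,-0.16,-0.6],[0,0,0]],[[0,-0.16,-0.6],[0,0,0]]], claw=0)

```text
clock: 33.95
tcp_pos: [0.5659, -0.2102, 0.2169]
orientation: [2.291, 2.144, 0.003]
contact_force: [-1.4, -0.2, -0.5]
grip_width: 0.0857
gripper_force: 0.0
```

```bash
python3 knob.py 2>/dev/null;python3 -c "
from h import *
im,d=grab('side');C=cloud('side',d)
print(rect(C,(.6,-.207),.12,.034,.044))
for n in('top','side'):
    im,d=grab(n)
    o=ortho(n,im,.38,.48,-.29,-.19,.012,4).astype(int);g=(o[...,0]-o[...,2]);m=(g>35).astype(np.uint8)*255
    k=max(cv2.findContours(m,cv2.RETR_EXTERNAL,cv2.CHAIN_APPROX_NONE)[0],key=cv2.contourArea);(u,v),wh,a=cv2.minAreaRect(k);print(n,'tag x',480-v/4,'y',-190-u/4,np.array(wh)/4,a)
    C=cloud(n,d);print(rect(C,(.427,-.237),.06,.007,.03))
plan((426.5,-236.5,100,105))"
```

```text
side knob [ 619.7 -208.4   57.3] 56
top knob [ 619.7 -208.5   66.9] 10
{'c': array([ 618.4, -212.2]), 'med': array([ 617.8, -197.5]), 'z': np.float64(38.3), 'size': array([223.2,  21.1]), 'ang': 86.1, 'n': 236}
top tag x 429.41625595092773 y -237.5486831665039 [85.6046524  54.08680725] 76.03363037109375
{'c': array([ 427.9, -240.3]), 'med': array([ 427.2, -239.9]), 'z': np.float64(12.0), 'size': array([80.6, 50.7]), 'ang': 13.8, 'n': 584}
side tag x 426.63186264038086 y -228.9806671142578 [84.65929413 69.75572205] 77.18399810791016
{'c': array([ 425.7, -233. ]), 'med': array([ 425.8, -232.3]), 'z': np.float64(11.3), 'size': array([82.3, 50.8]), 'ang': 14.6, 'n': 226}
clk 34.2 tcp [ 563.9 -209.8  213.6] yaw 86.23 F [-0.   0.8  0.2] w 85.4 gf 0.0
(426.5, -236.5, 100) [-0.1433,-0.5403,0.4557],[-0.0016,-0.0008,-0.2086] rows>= 4
```

Bar centre moved 41 mm to about 618–620, which is where fully home should sit, and it hit a hard stop. Next, the plate: centre (429.2,-238.2), long axis at 13.5°.

```bash
python3 -c "
from h import *
plan((429.2,-238.2,100,13.5),(429.2,-238.2,60,13.5))"
```

```text
clk 34.2 tcp [ 563.9 -209.8  213.6] yaw 86.23 F [-0.   0.8  0.2] w 85.4 gf 0.0
(429.2, -238.2, 100) [-0.1494,-0.529,0.4557],[-0.0018,0.0006,0.8081] rows>= 9
(429.2, -238.2, 60) [-0.1495,-0.5286,0.6157],[-0.0018,0.0006,0.8081] rows>= 9
```

Request:
servo_tool(commands=[[[-0.15,-0.53,0.1],[0,0,0.808]],[[-0.15,-0.53,0.2],[0,0,0.808]],[[-0.15,-0.53,0.3],[0,0,0.808]],[[-0.15,-0.53,0.45],[0,0,0.808]],[[-0.15,-0.53,0.45],[0,0,0.808]],[[-0.15,-0.53,0.45],[0,0,0.808]],[[-0.15,-0.53,0.45],[0,0,0.808]],[[-0.15,-0.53,0.45],[0,0,0.808]],[[-0.15,-0.53,0.6],[0,0,0.808]],[[-0.15,-0.53,0.6],[0,0,0.808]],[[-0.15,-0.53,0.6],[0,0,0.808]],[[-0.15,-0.53,0.6],[0,0,0.808]],[[-0.15,-0.53,0.6],[0,0,0.808]]])

```text
clock: 35.5
tcp_pos: [0.4306, -0.2389, 0.0663]
orientation: [3.119, 0.37, 0.002]
contact_force: [0.5, -0.0, -0.2]
grip_width: 0.0853
gripper_force: 0.0
```

```bash
python3 -c "
from h import *
plan((429.2,-238.2,20,13.5))"
```

```text
clk 35.5 tcp [ 430.6 -238.9   66.3] yaw 13.55 F [ 0.5 -0.  -0.2] w 85.3 gf 0.0
(429.2, -238.2, 20) [-0.0049,-0.0043,0.1851],[0.0006,-0.0008,0.0005] rows>= 1
```

Request:
servo_tool(commands=[[[-0.005,-0.004,0.06],[0,0,0]],[[-0.005,-0.004,0.12],[0,0,0]],[[-0.005,-0.004,0.185],[0,0,0]],[[-0.005,-0.004,0.185],[0,0,0]],[[-0.005,-0.004,0.185],[0,0,0]],[[-0.005,-0.004,0.185],[0,0,0]],[[-0.005,-0.004,0.185],[0,0,0]]])

```text
clock: 36.2
tcp_pos: [0.4291, -0.2383, 0.02]
orientation: [3.119, 0.369, 0.002]
contact_force: [-0.3, -0.3, 0.0]
grip_width: 0.0852
gripper_force: 0.0
```

Request:
servo_tool(commands=[[[0,0,0],[0,0,0]],[[0,0,0],[0,0,0]],[[0,0,0],[0,0,0]],[[0,0,0],[0,0,0]],[[0,0,0],[0,0,0]],[[0,0,0],[0,0,0]],[[0,0,0],[0,0,0]]], claw=1, squeeze=60)

```text
clock: 36.9
tcp_pos: [0.4287, -0.2381, 0.0198]
orientation: [3.119, 0.369, 0.0]
contact_force: [-2.2, -0.1, 10.0]
grip_width: 0.0502
gripper_force: 61.6
```

```bash
python3 -c "
from h import *
plan((429.2,-238.2,20,13.5))"
```

```text
clk 36.9 tcp [ 428.7 -238.1   19.8] yaw 13.49 F [-2.2 -0.1 10. ] w 50.2 gf 61.6
(429.2, -238.2, 20) [0.0017,0.0007,-0.0008],[0.0004,-0.0002,-0.0001] rows>= 1
```

Request:
servo_tool(commands=[[[0,0,-0.1],[0,0,0]],[[0,0,-0.3],[0,0,0]],[[0,0,-0.5],[0,0,0]],[[0,0,-0.66],[0,0,0]],[[0,0,-0.66],[0,0,0]],[[0,0,-0.66],[0,0,0]],[[0,0,-0.66],[0,0,0]]])

```text
clock: 37.6
tcp_pos: [0.4274, -0.2375, 0.1827]
orientation: [-3.118, -0.369, 0.004]
contact_force: [-0.1, -1.1, -1.5]
grip_width: 0.05
gripper_force: 63.9
```

```bash
python3 -c "
from h import *
for n in('top','side'):
    im,d=grab(n)
    for _ in range(2):
        for q in r.mark_of(n,'hump_top')[:2]: print(n,q['confidence'],q['uv'],pz(n,*q['uv'],.06))
    o=ortho(n,im,.59,.75,-.08,.08,.0,2.5) if n=='top' else ortho(n,im,.59,.75,-.08,.08,.06,2.5)
    ticks(o,.59,.75,-.08,.08,2.5)
    cv2.imwrite('/tmp/h_%s.png'%n,o[:,:,::-1])
cv2.imwrite('pics/hump.png',np.hstack([cv2.imread('/tmp/h_top.png'),cv2.imread('/tmp/h_side.png')]))
plan((560,-100,190,40),(666,-2,140,60))"
```

```text
top 0.95 [306.7, 177.9] [0.66572292 0.00375599 0.06      ]
top 0.7 [307.8, 130.4] [0.78946309 0.00226307 0.06      ]
top 0.95 [306.7, 177.9] [0.66572292 0.00375599 0.06      ]
top 0.7 [307.8, 130.4] [0.78946309 0.00226307 0.06      ]
side 0.66 [255.0, 241.9] [ 0.67297233 -0.0128853   0.06      ]
side 0.66 [255.0, 241.9] [ 0.67297233 -0.0128853   0.06      ]
clk 37.9 tcp [ 428.2 -237.7  183.2] yaw 13.51 F [-0.1  0.2 -0.5] w 49.8 gf 63.9
(560, -100, 190) [0.6413,-0.4124,-0.0276],[-0.001,0.0006,-0.2943] rows>= 4
(666, -2, 140) [1.145,-0.6942,0.1721],[-0.0011,0.0005,-0.5166] rows>= 7
```

View pics/hump.png

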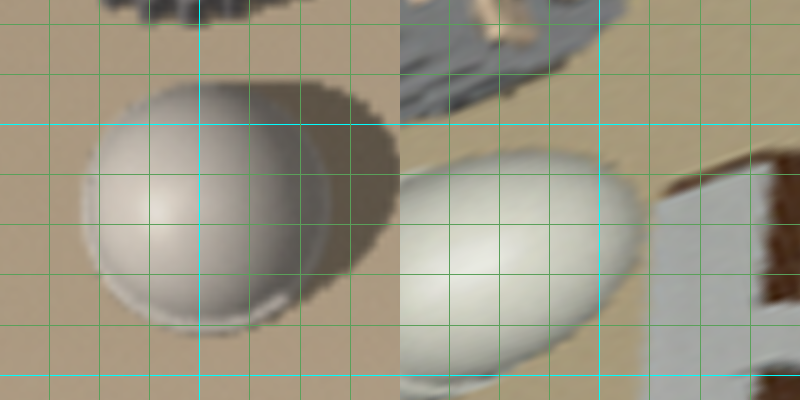

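Request:
servo_tool(commands=[[[0.64,-0.41,-0.03],[0,0,-0.29]],[[0.64,-0.41,-0.03],[0,0,-0.29]],[[0.64,-0.41,-0.03],[0,0,-0.29]],[[0.64,-0.41,-0.03],[0,0,-0.29]],[[0.64,-0.41,-0.03],[0,0,-0.29]],[[0.64,-0.41,-0.03],[0,0,-0.29]]])

```text
clock: 38.5
tcp_pos: [0.5604, -0.0999, 0.1909]
orientation: [-2.954, -1.067, 0.001]
contact_force: [-0.6, 0.4, -1.3]
grip_width: 0.05
gripper_force: 63.8
```

```bash
python3 -c "
from h import *
plan((666.5,-2,160,60),(666.5,-2,100,60))"
```

```text
clk 38.5 tcp [560.4 -99.9 190.9] yaw 39.72 F [-0.6  0.4 -1.3] w 50.0 gf 63.8
(666.5, -2, 160) [0.5768,-0.0299,0.1233],[-0.0007,0.0002,-0.2253] rows>= 3
(666.5, -2, 100) [0.577,-0.0296,0.3633],[-0.0007,0.0002,-0.2253] rows>= 4
```

Request:
servo_tool(commands=[[[0.577,-0.03,0],[0,0,-0.225]],[[0.577,-0.03,0],[0,0,-0.225]],[[0.577,-0.03,0.1],[0,0,-0.225]],[[0.577,-0.03,0.25],[0,0,-0.225]],[[0.577,-0.03,0.36],[0,0,-0.225]],[[0.577,-0.03,0.36],[0,0,-0.225]],[[0.577,-0.03,0.36],[0,0,-0.225]],[[0.577,-0.03,0.36],[0,0,-0.225]],[[0.577,-0.03,0.36],[0,0,-0.225]]])

```text
clock: 39.4
tcp_pos: [0.6677, -0.0037, 0.1038]
orientation: [2.722, 1.565, 0.004]
contact_force: [-0.0, 0.3, -1.3]
grip_width: 0.0499
gripper_force: 63.8
```

```bash
python3 -c "
from h import *
im,d=grab('side');C=cloud('side',d);print(rect(C,(.666,-.002),.06,.08,.105))
plan((666.5,-2,81,60))"
```

```text
{'c': array([664.8,   3.3]), 'med': array([668.4,  10.6]), 'z': np.float64(94.7), 'size': array([82.9, 68.3]), 'ang': 76.3, 'n': 345}
clk 39.5 tcp [667.5  -3.5 103.5] yaw 59.81 F [ 0.1  0.1 -1.3] w 50.1 gf 63.8
(666.5, -2, 81) [0.0032,-0.0069,0.09],[0.0017,-0.0009,-0.0021] rows>= 1
```

Request:
servo_tool(commands=[[[0.003,-0.007,0.03],[0,0,0]],[[0.003,-0.007,0.06],[0,0,0]],[[0.003,-0.007,0.08],[0,0,0]],[[0.003,-0.007,0.086],[0,0,0]],[[0.003,-0.007,0.09],[0,0,0]],[[0.003,-0.007,0.094],[0,0,0]],[[0.003,-0.007,0.094],[0,0,0]],[[0.003,-0.007,0.094],[0,0,0]]])

```text
clock: 40.25
tcp_pos: [0.6649, -0.0016, 0.0796]
orientation: [2.723, 1.567, -0.002]
contact_force: [-7.9, -0.6, 14.3]
grip_width: 0.0502
gripper_force: 65.5
```

Request:
servo_tool(commands=[[[0,0,-0.006],[0,0,0]],[[0,0,-0.01],[0,0,0]],[[0,0,-0.01],[0,0,0]],[[0,0,-0.01],[0,0,0]],[[0,0,-0.01],[0,0,0]]])

```text
clock: 40.75
tcp_pos: [0.6653, -0.0017, 0.0802]
orientation: [-2.722, -1.567, 0.001]
contact_force: [0.4, -1.0, -0.6]
grip_width: 0.0498
gripper_force: 63.8
```

```bash
python3 -c "
from h import *
plan((666.5,-2,79.5,60))"
```

```text
clk 40.8 tcp [665.3  -1.7  80.2] yaw 59.85 F [ 0.4 -1.  -0.6] w 49.8 gf 63.8
(666.5, -2, 79.5) [0.0012,0.0047,0.0027],[-0.0002,0.0001,-0.0016] rows>= 1
```

Barely clear at 80.2. Shift 1 mm, lower a touch, release slowly, then back straight up.

Request:
servo_tool(commands=[[[0.001,0.004,0],[0,0,0]],[[0.001,0.004,0.002],[0,0,0]],[[0.001,0.004,0.002],[0,0,0]],[[0.001,0.004,0.002],[0,0,0]],[[0.001,0.004,0.002],[0,0,0]]])

```text
clock: 41.25
tcp_pos: [0.6664, -0.0019, 0.08]
orientation: [-2.723, -1.567, 0.0]
contact_force: [-0.1, -0.2, -1.0]
grip_width: 0.0501
gripper_force: 63.9
```

Request:
servo_tool(commands=[[[0,0,0],[0,0,0]],[[0,0,0],[0,0,0]],[[0,0,0],[0,0,0]],[[0,0,0],[0,0,0]],[[0,0,0],[0,0,0]],[[0,0,0],[0,0,0]],[[0,0,-0.04],[0,0,0]],[[0,0,-0.1],[0,0,0]],[[0,0,-0.2],[0,0,0]],[[0,0,-0.4],[0,0,0]],[[0,0,-0.4],[0,0,0]],[[0,0,-0.4],[0,0,0]]], claw=0)

```text
clock: 42.45
tcp_pos: [0.6678, -0.0017, 0.1833]
orientation: [2.721, 1.566, 0.007]
contact_force: [-0.1, 0.2, -0.6]
grip_width: 0.0853
gripper_force: 0.0
```

```bash
cat > tagchk.py <<'E'
from h import *
im,d=grab('side');C=cloud('side',d);hs=cv2.cvtColor(im,cv2.COLOR_RGB2HSV)
s=(np.hypot(C[...,0]-.666,C[...,1]+.002)<.065)&(C[...,2]>.055)&(C[...,2]<.11)&(hs[...,1]>60)&(hs[...,2]>60)
P=C[s];pl=np.linalg.lstsq(np.c_[P[:,:2],np.ones(len(P))],P[:,2],rcond=None)[0]
for _ in range(8):
    e=P[:,2]-np.c_[P[:,:2],np.ones(len(P))]@pl;Q=P[abs(e)<max(.002,np.median(abs(e)))]
    pl=np.linalg.lstsq(np.c_[Q[:,:2],np.ones(len(Q))],Q[:,2],rcond=None)[0]
(c,wh,a)=cv2.minAreaRect((Q[:,:2]*1000).astype(np.float32))
print('tag face tilt',np.degrees(np.arctan(np.hypot(*pl[:2]))),'c',c,wh,a,'z',np.median(Q[:,2]),len(Q),len(P))
E
python3 tagchk.py; python3 meas.py | egrep 'brush|paddle|loop|tray'
python3 -c "
from h import *
im,_=grab('side');cv2.imwrite('pics/after_tag.png',cv2.resize(im[170:370,150:450,::-1],None,fx=2.6,fy=2.6,interpolation=cv2.INTER_CUBIC))
plan()"
```

```text
tag face tilt 3.3218521225432514 c (665.76171875, 0.2733001708984375) (83.49175262451172, 54.87692642211914) 59.54204559326172 z 0.07107080646366182 343 480
top brush {'c': array([421.2,   0.5]), 'med': array([423.8,  -0.3]), 'z': np.float64(11.8), 'size': array([136.8,  15.6]), 'ang': 10.0, 'n': 240}
top paddle None
top loop {'c': array([ 447. , -345.8]), 'med': array([ 443.7, -345.7]), 'z': np.float64(12.3), 'size': array([100.9,  13. ]), 'ang': -5.2, 'n': 153}
top tray {'c': array([714.5, 208.4]), 'med': array([721. , 209.2]), 'z': np.float64(15.0), 'size': array([189.2,  28.7]), 'ang': 79.8, 'n': 287}
side brush {'c': array([420.8,   1.9]), 'med': array([421.3,   4.2]), 'z': np.float64(10.2), 'size': array([136.2,  14.9]), 'ang': 12.0, 'n': 188}
side paddle {'c': array([ 419.9, -111.5]), 'med': array([ 426.5, -109.3]), 'z': np.float64(9.3), 'size': array([134. ,  24.4]), 'ang': -4.2, 'n': 174}
side loop {'c': array([ 446.4, -340. ]), 'med': array([ 443.1, -340.3]), 'z': np.float64(9.2), 'size': array([101.9,  17.4]), 'ang': -7.2, 'n': 83}
side tray {'c': array([639. , 220.3]), 'med': array([651.6, 233.5]), 'z': np.float64(12.8), 'size': array([192.7, 180.2]), 'ang': 81.6, 'n': 611}
clk 42.6 tcp [665.7  -2.1 179.1] yaw 59.85 F [-0.6  0.1  0.1] w 85.2 gf 0.0
```

View pics/after_tag.png

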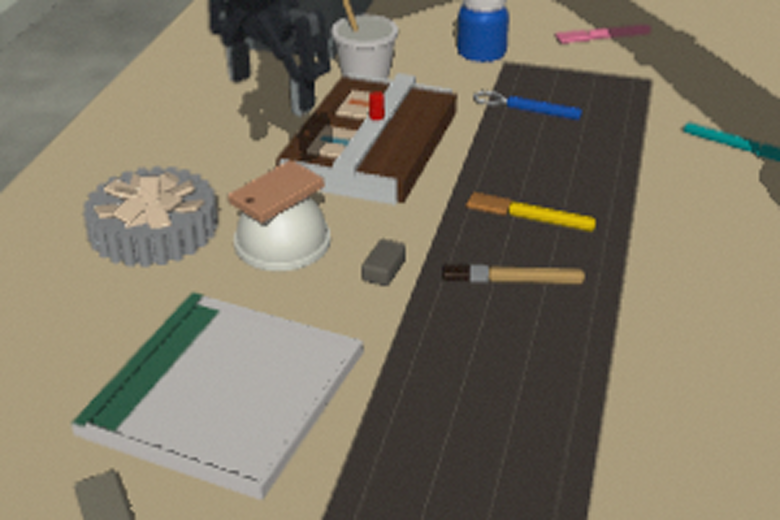

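The view shows the plate sitting level on the hump (276,190) and the bar over the tiles. The loop has been knocked ahead (545,105). Now the tray outline and exact tool poses in colour.

```bash
cat > tools.py <<'E'
from h import *
I={n:grab(n)[0] for n in('top','side')}
def fit(n,lim,z,f):
    x0,x1,y0,y1=lim;o=ortho(n,I[n],x0,x1,y0,y1,z,4);h=cv2.cvtColor(o,cv2.COLOR_RGB2HSV).astype(int)
    m=(f(h)*255).astype(np.uint8);m=cv2.morphologyEx(m,cv2.MORPH_OPEN,np.ones((5,5)))
    cs=cv2.findContours(m,cv2.RETR_EXTERNAL,cv2.CHAIN_APPROX_NONE)[0]
    if not cs: return None
    k=max(cs,key=cv2.contourArea);(u,v),(w,hh),a=cv2.minAreaRect(k)
    if w<hh: w,hh,a=hh,w,a+90
    yaw=-a+90  # long edge; image dir angle a cw from right(-y)
    yaw=(-a-90+90)%180-90
    return np.round([x1*1000-v/4,y1*1000-u/4,w/4,hh/4,yaw],1)
F={'brush_handle':((.33,.51,-.06,.06),.013,lambda h:(h[...,0]>8)&(h[...,0]<25)&(h[...,1]>80)&(h[...,2]>80)),
'paddle_handle':((.33,.51,-.17,-.05),.013,lambda h:(h[...,0]>20)&(h[...,0]<35)&(h[...,1]>150)&(h[...,2]>80)),
'loop_handle':((.33,.56,-.42,-.28),.013,lambda h:(h[...,0]>105)&(h[...,0]<130)&(h[...,1]>120)&(h[...,2]>50)),
'tray':((.5,.78,.08,.36),.014,lambda h:((h[...,1]<45)&(h[...,2]>110))|((h[...,0]>60)&(h[...,0]<95)&(h[...,1]>70)))}
if __name__=='__main__':
    for k,(l,z,f) in F.items():
        for n in I: print(k,n,fit(n,l,z,f))
    o=ortho('top',I['top'],.5,.78,.08,.36,.014,2);ticks(o,.5,.78,.08,.36,2)
    cv2.imwrite('pics/tray.png',o[:,:,::-1])
E
python3 tools.py
```

```text
brush_handle top [400.1  -2.9  93.8  13.7  11.2]
brush_handle side [398.2   4.9  94.8  27.6  10.9]
paddle_handle top None
paddle_handle side [398.5 -99.9  96.3  30.1  -6.5]
loop_handle top [ 442.8 -342.7   93.3   14.2   -6.8]
loop_handle side [ 441.  -332.3   96.1   32.1   -7.1]
tray top [634.8 221.4 193.2 172.2  81.3]
tray side [637.4 225.9 202.7 187.3  81.2]
```

View pics/tray.png

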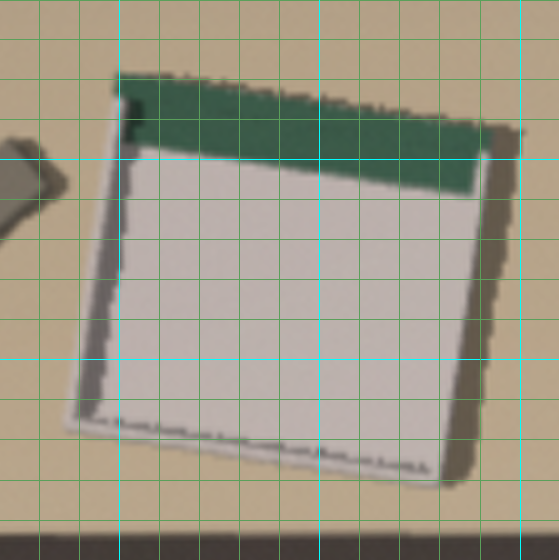

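```bash
cat >> h.py <<'E'
def slot(g,Y,z):
    a=np.radians(-8.4);u=np.array([np.cos(a),np.sin(a)]);v=np.array([-u[1],u[0]])
    p=np.array([641,221])+(-5+g)*u+Y*v;return (round(p[0],1),round(p[1],1),z,-8.4)
def grabpt(ox,oy,yaw,g,z):
    a=np.radians(yaw);return (round(ox+g*np.cos(a),1),round(oy+g*np.sin(a),1),z,yaw)
E
python3 -c "
from h import *
plan(grabpt(422.2,1.5,11.2,10,120),grabpt(422.2,1.5,11.2,10,60))"
```

```text
clk 42.8 tcp [665.8  -2.  179. ] yaw 59.86 F [ 0.1 -0.1 -0.2] w 85.7 gf 0.0
(np.float64(432.0), np.float64(3.4), 120) [-0.4506,-0.8193,0.2379],[-0.0007,0.001,0.5406] rows>= 6
(np.float64(432.0), np.float64(3.4), 60) [-0.4504,-0.819,0.4779],[-0.0007,0.001,0.5406] rows>= 6
```

Request:
servo_tool(commands=[[[-0.45,-0.82,0],[0,0,0.54]],[[-0.45,-0.82,0],[0,0,0.54]],[[-0.45,-0.82,0],[0,0,0.54]],[[-0.45,-0.82,0],[0,0,0.54]],[[-0.45,-0.82,0.1],[0,0,0.54]],[[-0.45,-0.82,0.24],[0,0,0.54]],[[-0.45,-0.82,0.4],[0,0,0.54]],[[-0.45,-0.82,0.48],[0,0,0.54]],[[-0.45,-0.82,0.48],[0,0,0.54]],[[-0.45,-0.82,0.48],[0,0,0.54]],[[-0.45,-0.82,0.48],[0,0,0.54]]], claw=0.4)

```text
clock: 43.85
tcp_pos: [0.4336, 0.0039, 0.061]
orientation: [3.126, 0.308, 0.003]
contact_force: [0.0, 0.3, 0.6]
grip_width: 0.0512
gripper_force: 0.0
```

```bash
python3 -c "
from h import *
from tools import *
for k in('brush_handle','paddle_handle'): print(k,[fit(n,*F[k]) for n in I])
plan(grabpt(422.2,1.5,11.2,10,22))"
```

```text
brush_handle [None, array([398.2,   5.1,  94.9,  27.2,  11.6])]
paddle_handle [array([ 407.5, -110. ,   78.3,   11.9,   -6.3]), array([390.9, -99.3,  81.3,  30. ,  -6.2])]
clk 44.0 tcp [433.7   3.8  61.2] yaw 11.24 F [ 0.8 -0.7  0.8] w 51.4 gf 0.0
(np.float64(432.0), np.float64(3.4), 22) [-0.0072,0.0001,0.1567],[0.0002,-0.0015,0.0004] rows>= 1
```

Request:
servo_tool(commands=[[[-0.007,0,0.05],[0,0,0]],[[-0.007,0,0.1],[0,0,0]],[[-0.007,0,0.157],[0,0,0]],[[-0.007,0,0.157],[0,0,0]],[[-0.007,0,0.157],[0,0,0]],[[-0.007,0,0.157],[0,0,0]]])

```text
clock: 44.55
tcp_pos: [0.4316, 0.0034, 0.0217]
orientation: [3.126, 0.308, 0.002]
contact_force: [-0.3, -0.7, 0.4]
grip_width: 0.0513
gripper_force: 0.0
```

Request:
servo_tool(commands=[[[0,0,0],[0,0,0]],[[0,0,0],[0,0,0]],[[0,0,0],[0,0,0]],[[0,0,0],[0,0,0]],[[0,0,0],[0,0,0]],[[0,0,0],[0,0,0]],[[0,0,0],[0,0,0]]], claw=1, squeeze=60)

```text
clock: 45.25
tcp_pos: [0.4312, 0.0033, 0.0214]
orientation: [3.126, 0.308, 0.001]
contact_force: [-1.8, -0.0, 8.1]
grip_width: 0.0113
gripper_force: 58.7
```

Request:
servo_tool(commands=[[[0,0,-0.1],[0,0,0]],[[0,0,-0.3],[0,0,0]],[[0,0,-0.5],[0,0,0]],[[0,0,-0.64],[0,0,0]],[[0,0,-0.64],[0,0,0]],[[0,0,-0.64],[0,0,0]]])

```text
clock: 45.85
tcp_pos: [0.4311, 0.0032, 0.1813]
orientation: [3.126, 0.307, 0.003]
contact_force: [-0.5, -0.1, -0.7]
grip_width: 0.0111
gripper_force: 59.0
```

```bash
python3 -c "
from h import *
plan(slot(10,52,150),slot(10,52,60))"
```

```text
clk 45.9 tcp [431.1   3.2 181.3] yaw 11.23 F [-0.5 -0.1 -0.7] w 11.1 gf 59.0
(np.float64(653.5), np.float64(271.7), 150) [1.081,-0.8805,0.1261],[0.0003,-0.0011,0.2181] rows>= 8
(np.float64(653.5), np.float64(271.7), 60) [1.081,-0.8808,0.4861],[0.0003,-0.0011,0.2181] rows>= 8
```

Request:
servo_tool(commands=[[[1.0,-0.88,0],[0,0,0.218]],[[1.0,-0.88,0],[0,0,0.218]],[[1.0,-0.88,0],[0,0,0.218]],[[1.0,-0.88,0],[0,0,0.218]],[[1.0,-0.88,0],[0,0,0.218]],[[1.0,-0.88,0],[0,0,0.218]],[[1.0,-0.88,0],[0,0,0.218]],[[1.0,-0.88,0.3],[0,0,0.218]],[[1.0,-0.88,0.45],[0,0,0.218]],[[1.0,-0.88,0.45],[0,0,0.218]],[[1.0,-0.88,0.45],[0,0,0.218]],[[1.0,-0.88,0.45],[0,0,0.218]]])

```text
clock: 47.05
tcp_pos: [0.6339, 0.2683, 0.0694]
orientation: [-3.132, 0.229, -0.002]
contact_force: [0.6, 0.7, -0.5]
grip_width: 0.0112
gripper_force: 59.0
```

```bash
python3 -c "
from h import *
plan(slot(10,52,40),slot(10,52,27))"
```

```text
clk 47.0 tcp [633.9 268.3  69.4] yaw -8.38 F [ 0.6  0.7 -0.5] w 11.2 gf 59.0
(np.float64(653.5), np.float64(271.7), 40) [0.0757,-0.0247,0.1177],[-0.0005,-0.0006,0.0003] rows>= 1
(np.float64(653.5), np.float64(271.7), 27) [0.0756,-0.0247,0.1697],[-0.0005,-0.0006,0.0003] rows>= 1
```

Request:
servo_tool(commands=[[[0.076,-0.025,0],[0,0,0]],[[0.076,-0.025,0],[0,0,0]],[[0.076,-0.025,0.06],[0,0,0]],[[0.076,-0.025,0.12],[0,0,0]],[[0.076,-0.025,0.15],[0,0,0]],[[0.076,-0.025,0.168],[0,0,0]],[[0.076,-0.025,0.168],[0,0,0]],[[0.076,-0.025,0.168],[0,0,0]],[[0.076,-0.025,0.168],[0,0,0]]])

```text
clock: 47.95
tcp_pos: [0.6517, 0.2712, 0.0265]
orientation: [3.132, -0.229, -0.003]
contact_force: [-4.3, -2.2, 6.9]
grip_width: 0.0115
gripper_force: 59.9
```

Request:
servo_tool(commands=[[[0,0,0],[0,0,0]],[[0,0,0],[0,0,0]],[[0,0,0],[0,0,0]],[[0,0,-0.05],[0,0,0]],[[0,0,-0.2],[0,0,0]],[[0,0,-0.4],[0,0,0]],[[0,0,-0.6],[0,0,0]],[[0,0,-0.6],[0,0,0]]], claw=0.7)

```text
clock: 48.75
tcp_pos: [0.6571, 0.274, 0.1863]
orientation: [-3.125, 0.229, -0.02]
contact_force: [1.1, 0.2, 0.3]
grip_width: 0.0252
gripper_force: 0.0
```

```bash
python3 -c "
from h import *
from tools import *
print([fit(n,*F['paddle_handle']) for n in I])
print('brush in tray',[fit(n,(.54,.74,.24,.33),.018,F['brush_handle'][2]) for n in I])
plan((520,60,150,-6.5),grabpt(421.5,-111,-6.5,8,120))"
```

```text
[array([ 400.4, -109.2,   92.8,   11.8,   -6.3]), array([ 398.5, -100. ,   96.4,   29.8,   -6.2])]
brush in tray [None, array([617.8, 281.7,  96.3,  18.3,  -8.2])]
clk 48.9 tcp [653.9 271.9 179.2] yaw -8.38 F [-0.2 -0.4 -1.1] w 25.4 gf 0.0
(520, 60, 150) [-0.4069,0.9168,0.113],[-0.0015,-0.0024,-0.0208] rows>= 6
(np.float64(429.4), np.float64(-111.9), 120) [-0.6657,1.65,0.2303],[-0.0015,-0.0024,-0.0208] rows>= 9
```

Request:
servo_tool(commands=[[[-0.4,1.0,0],[0,0,-0.02]],[[-0.4,1.0,0],[0,0,-0.02]],[[-0.4,1.0,0],[0,0,-0.02]],[[-0.4,1.0,0],[0,0,-0.02]],[[-0.4,1.0,0],[0,0,-0.02]],[[-0.4,1.0,0],[0,0,-0.02]],[[-0.4,1.0,0],[0,0,-0.02]]], claw=0.4)

```text
clock: 49.55
tcp_pos: [0.515, 0.0345, 0.175]
orientation: [3.133, -0.188, -0.006]
contact_force: [0.1, 0.8, -0.3]
grip_width: 0.0515
gripper_force: 0.0
```

```bash
python3 -c "
from h import *
plan(grabpt(422.5,-111.6,-6.3,8,120),grabpt(422.5,-111.6,-6.3,8,60))"
```

```text
clk 49.5 tcp [515.   34.5 175. ] yaw -6.87 F [ 0.1  0.8 -0.3] w 51.5 gf 0.0
(np.float64(430.5), np.float64(-112.5), 120) [-0.2646,0.6235,0.2228],[0.0018,0.0022,-0.0064] rows>= 4
(np.float64(430.5), np.float64(-112.5), 60) [-0.2637,0.6228,0.4628],[0.0018,0.0022,-0.0064] rows>= 5
```

Request:
servo_tool(commands=[[[-0.264,0.623,0],[0,0,-0.006]],[[-0.264,0.623,0],[0,0,-0.006]],[[-0.264,0.623,0.1],[0,0,-0.006]],[[-0.264,0.623,0.22],[0,0,-0.006]],[[-0.264,0.623,0.36],[0,0,-0.006]],[[-0.264,0.623,0.46],[0,0,-0.006]],[[-0.264,0.623,0.46],[0,0,-0.006]],[[-0.264,0.623,0.46],[0,0,-0.006]],[[-0.264,0.623,0.46],[0,0,-0.006]]])

```text
clock: 50.45
tcp_pos: [0.4355, -0.108, 0.0623]
orientation: [-3.137, 0.164, -0.003]
contact_force: [0.6, 0.8, 0.4]
grip_width: 0.0515
gripper_force: 0.0
```

```bash
python3 -c "
from h import *
from tools import *
print([fit(n,*F['paddle_handle']) for n in ['side']])
plan(grabpt(422.5,-111.6,-6.3,8,22))"
```

```text
[array([ 398.3, -100.1,   96.2,   29.8,   -6.1])]
clk 50.5 tcp [ 435.4 -108.4   62.5] yaw -6.0 F [-0.4  0.3 -0.4] w 51.1 gf 0.0
(np.float64(430.5), np.float64(-112.5), 22) [-0.0182,0.0183,0.162],[0.0001,-0.0016,0.0034] rows>= 1
```

Request:
servo_tool(commands=[[[-0.018,0.018,0],[0,0,0.003]],[[-0.018,0.018,0.05],[0,0,0.003]],[[-0.018,0.018,0.1],[0,0,0.003]],[[-0.018,0.018,0.16],[0,0,0.003]],[[-0.018,0.018,0.16],[0,0,0.003]],[[-0.018,0.018,0.16],[0,0,0.003]],[[-0.018,0.018,0.16],[0,0,0.003]]])

```text
clock: 51.25
tcp_pos: [0.4294, -0.1125, 0.0214]
orientation: [-3.137, 0.172, -0.0]
contact_force: [-0.6, 0.2, 0.0]
grip_width: 0.0513
gripper_force: 0.0
```

Request:
servo_tool(commands=[[[0,0,0],[0,0,0]],[[0,0,0],[0,0,0]],[[0,0,0],[0,0,0]],[[0,0,0],[0,0,0]],[[0,0,0],[0,0,0]],[[0,0,0],[0,0,0]],[[0,0,0],[0,0,0]]], claw=1)

```text
clock: 51.95
tcp_pos: [0.4295, -0.1127, 0.0218]
orientation: [3.137, -0.173, 0.001]
contact_force: [-1.2, -0.3, 5.6]
grip_width: 0.0112
gripper_force: 58.8
```

Request:
servo_tool(commands=[[[0,0,-0.1],[0,0,0]],[[0,0,-0.3],[0,0,0]],[[0,0,-0.5],[0,0,0]],[[0,0,-0.64],[0,0,0]],[[0,0,-0.64],[0,0,0]],[[0,0,-0.64],[0,0,0]]])

```text
clock: 52.55
tcp_pos: [0.4295, -0.1129, 0.182]
orientation: [3.136, -0.173, 0.003]
contact_force: [0.2, 0.3, -1.2]
grip_width: 0.011
gripper_force: 58.9
```

```bash
python3 -c "
from h import *
plan((520,60,180,-6.5),slot(8,0,150),slot(8,0,60))"
```

```text
clk 52.5 tcp [ 429.5 -112.9  182. ] yaw -6.32 F [ 0.2  0.3 -1.2] w 11.0 gf 58.9
(520, 60, 180) [0.2838,-0.7271,0.0081],[0.0004,-0.0014,0.002] rows>= 4
(np.float64(644.0), np.float64(220.6), 150) [0.7058,-1.42,0.1285],[0.0004,-0.0014,0.0231] rows>= 8
(np.float64(644.0), np.float64(220.6), 60) [0.7051,-1.421,0.4885],[0.0004,-0.0014,0.0231] rows>= 9
```

Request:
servo_tool(commands=[[[0.4,-1.0,0],[0,0,0.02]],[[0.4,-1.0,0],[0,0,0.02]],[[0.4,-1.0,0],[0,0,0.02]],[[0.4,-1.0,0],[0,0,0.02]],[[0.4,-1.0,0],[0,0,0.02]],[[0.4,-1.0,0],[0,0,0.02]],[[0.4,-1.0,0],[0,0,0.02]]])

```text
clock: 53.25
tcp_pos: [0.5557, 0.1286, 0.1794]
orientation: [-3.133, 0.213, 0.004]
contact_force: [-0.4, -1.0, -0.8]
grip_width: 0.0109
gripper_force: 58.9
```

```bash
python3 -c "
from h import *
plan(slot(8,0,150),slot(8,0,60))"
```

```text
clk 53.2 tcp [555.7 128.6 179.4] yaw -7.79 F [-0.4 -1.  -0.8] w 10.9 gf 58.9
(np.float64(644.0), np.float64(220.6), 150) [0.3002,-0.4122,0.1171],[-0.0008,0.0018,0.0067] rows>= 3
(np.float64(644.0), np.float64(220.6), 60) [0.3012,-0.4118,0.4771],[-0.0008,0.0018,0.0067] rows>= 4
```

Request:
servo_tool(commands=[[[0.3,-0.412,0],[0,0,0.007]],[[0.3,-0.412,0],[0,0,0.007]],[[0.3,-0.412,0.1],[0,0,0.007]],[[0.3,-0.412,0.25],[0,0,0.007]],[[0.3,-0.412,0.4],[0,0,0.007]],[[0.3,-0.412,0.45],[0,0,0.007]],[[0.3,-0.412,0.45],[0,0,0.007]],[[0.3,-0.412,0.45],[0,0,0.007]],[[0.3,-0.412,0.45],[0,0,0.007]]])

```text
clock: 54.15
tcp_pos: [0.6462, 0.2165, 0.0711]
orientation: [-3.131, 0.24, -0.005]
contact_force: [0.3, 0.6, 0.2]
grip_width: 0.011
gripper_force: 58.9
```

```bash
python3 -c "
from h import *
plan(slot(8,0,27))"
```

```text
clk 54.1 tcp [646.2 216.5  71.1] yaw -8.76 F [0.3 0.6 0.2] w 11.0 gf 58.9
(np.float64(644.0), np.float64(220.6), 27) [-0.0118,-0.0147,0.1764],[-0.001,-0.0019,-0.004] rows>= 1
```

Request:
servo_tool(commands=[[[-0.012,-0.015,0],[0,0,-0.004]],[[-0.012,-0.015,0],[0,0,-0.004]],[[-0.012,-0.015,0.06],[0,0,-0.004]],[[-0.012,-0.015,0.12],[0,0,-0.004]],[[-0.012,-0.015,0.15],[0,0,-0.004]],[[-0.012,-0.015,0.175],[0,0,-0.004]],[[-0.012,-0.015,0.175],[0,0,-0.004]],[[-0.012,-0.015,0.175],[0,0,-0.004]],[[-0.012,-0.015,0.175],[0,0,-0.004]]])

```text
clock: 55.05
tcp_pos: [0.6411, 0.2198, 0.0269]
orientation: [3.13, -0.229, -0.004]
contact_force: [-11.6, -5.6, 23.9]
grip_width: 0.0114
gripper_force: 61.9
```

Request:
servo_tool(commands=[[[0,0,0],[0,0,0]],[[0,0,0],[0,0,0]],[[0,0,0],[0,0,0]],[[0,0,-0.05],[0,0,0]],[[0,0,-0.2],[0,0,0]],[[0,0,-0.4],[0,0,0]],[[0,0,-0.6],[0,0,0]],[[0,0,-0.6],[0,0,0]]], claw=0.7)

```text
clock: 55.85
tcp_pos: [0.6467, 0.2229, 0.1843]
orientation: [-3.127, 0.229, -0.02]
contact_force: [0.0, 0.6, 0.4]
grip_width: 0.0256
gripper_force: 0.0
```

```bash
python3 -c "
from h import *
from tools import *
print([fit(n,*F['loop_handle']) for n in I])
print('in tray',[fit(n,(.54,.74,.15,.33),.018,F['paddle_handle'][2]) for n in I])
plan((560,20,190,-7))"
```

```text
[array([ 442.8, -342.7,   93.4,   14.2,   -6.8]), array([ 440.9, -332.4,   96.2,   31.7,   -6.9])]
in tray [None, array([609.7, 230.3,  97.3,  19. ,  -8.1])]
clk 56.0 tcp [643.4 220.9 177.5] yaw -8.38 F [-0.5 -0.9 -1.1] w 25.4 gf 0.0
(560, 20, 190) [-0.2129,0.8436,-0.0522],[-0.0012,-0.0023,-0.0153] rows>= 5
```

Request:
servo_tool(commands=[[[-0.25,1.0,-0.05],[0,0,-0.01]],[[-0.25,1.0,-0.05],[0,0,-0.01]],[[-0.25,1.0,-0.05],[0,0,-0.01]],[[-0.25,1.0,-0.05],[0,0,-0.01]],[[-0.25,1.0,-0.05],[0,0,-0.01]],[[-0.25,1.0,-0.05],[0,0,-0.01]],[[-0.25,1.0,-0.05],[0,0,-0.01]]], claw=0.4)

```text
clock: 56.65
tcp_pos: [0.5429, -0.0203, 0.1865]
orientation: [3.133, -0.211, -0.004]
contact_force: [0.6, 0.5, 0.1]
grip_width: 0.0511
gripper_force: 0.0
```

Request:
servo_tool(commands=[[[-0.2,1.0,0],[0,0,0]],[[-0.2,1.0,0],[0,0,0]],[[-0.2,1.0,0],[0,0,0]],[[-0.2,1.0,0],[0,0,0]],[[-0.2,1.0,0],[0,0,0]],[[-0.2,1.0,0],[0,0,0]],[[-0.2,1.0,0],[0,0,0]]])

```text
clock: 57.35
tcp_pos: [0.4624, -0.2591, 0.1868]
orientation: [-3.134, 0.207, 0.001]
contact_force: [0.4, 0.8, -0.6]
grip_width: 0.0512
gripper_force: 0.0
```

```bash
python3 -c "
from h import *
plan(grabpt(465.1,-345.4,-6.9,0,120),grabpt(465.1,-345.4,-6.9,0,60))"
```

```text
clk 57.4 tcp [ 462.4 -259.1  186.8] yaw -7.55 F [ 0.4  0.8 -0.6] w 51.2 gf 0.0
(np.float64(465.1), np.float64(-345.4), 120) [0.0562,0.3409,0.2669],[-0.0006,0.0005,-0.0072] rows>= 3
(np.float64(465.1), np.float64(-345.4), 60) [0.0564,0.3411,0.5069],[-0.0006,0.0005,-0.0072] rows>= 4
```

Request:
servo_tool(commands=[[[0.056,0.341,0],[0,0,-0.007]],[[0.056,0.341,0],[0,0,-0.007]],[[0.056,0.341,0.15],[0,0,-0.007]],[[0.056,0.341,0.3],[0,0,-0.007]],[[0.056,0.341,0.45],[0,0,-0.007]],[[0.056,0.341,0.5],[0,0,-0.007]],[[0.056,0.341,0.5],[0,0,-0.007]],[[0.056,0.341,0.5],[0,0,-0.007]],[[0.056,0.341,0.5],[0,0,-0.007]]])

```text
clock: 58.25
tcp_pos: [0.4667, -0.3457, 0.0645]
orientation: [3.135, -0.186, 0.005]
contact_force: [-0.3, -0.5, 1.2]
grip_width: 0.0513
gripper_force: 0.0
```

```bash
python3 -c "
from h import *
from tools import *
print([fit(n,*F['loop_handle']) for n in I])
plan(grabpt(465.1,-345.4,-6.9,0,22))"
```

```text
[array([ 429.9, -341.1,   67.4,   14.3,   -7.2]), array([ 441. , -332.6,   96.7,   32. ,   -7.1])]
clk 58.4 tcp [ 466.1 -346.    64.3] yaw -6.84 F [ 0.5  1.  -0.2] w 51.2 gf 0.0
(np.float64(465.1), np.float64(-345.4), 22) [-0.0046,-0.0021,0.1691],[0.0009,-0.0017,0.0007] rows>= 1
```

Request:
servo_tool(commands=[[[-0.005,-0.002,0.05],[0,0,0]],[[-0.005,-0.002,0.1],[0,0,0]],[[-0.005,-0.002,0.168],[0,0,0]],[[-0.005,-0.002,0.168],[0,0,0]],[[-0.005,-0.002,0.168],[0,0,0]],[[-0.005,-0.002,0.168],[0,0,0]]])

```text
clock: 58.95
tcp_pos: [0.464, -0.345, 0.0208]
orientation: [3.136, -0.187, 0.001]
contact_force: [-0.0, -0.1, 1.0]
grip_width: 0.0511
gripper_force: 0.0
```

Request:
servo_tool(commands=[[[0,0,0],[0,0,0]],[[0,0,0],[0,0,0]],[[0,0,0],[0,0,0]],[[0,0,0],[0,0,0]],[[0,0,0],[0,0,0]],[[0,0,0],[0,0,0]],[[0,0,0],[0,0,0]]], claw=1)

```text
clock: 59.65
tcp_pos: [0.4641, -0.3452, 0.0213]
orientation: [3.135, -0.188, 0.001]
contact_force: [-0.8, 0.4, 5.8]
grip_width: 0.011
gripper_force: 59.8
```

Request:
servo_tool(commands=[[[0,0,-0.1],[0,0,0]],[[0,0,-0.3],[0,0,0]],[[0,0,-0.5],[0,0,0]],[[0,0,-0.68],[0,0,0]],[[0,0,-0.68],[0,0,0]],[[0,0,-0.68],[0,0,0]]])

```text
clock: 60.25
tcp_pos: [0.4641, -0.3451, 0.1916]
orientation: [3.135, -0.188, 0.003]
contact_force: [-0.5, 0.1, -1.8]
grip_width: 0.0111
gripper_force: 59.1
```

```bash
python3 -c "
from h import *
plan((530,-110,190,-7),slot(0,-50,150))"
```

```text
clk 60.2 tcp [ 464.1 -345.1  191.6] yaw -6.85 F [-0.5  0.1 -1.8] w 11.1 gf 59.1
(530, -110, 190) [0.1496,-0.9653,0.0053],[0.0008,-0.0013,0.0017] rows>= 5
(np.float64(628.7), np.float64(172.3), 150) [0.4067,-2.134,0.1643],[0.0008,-0.0013,0.0172] rows>= 11
```

Request:
servo_tool(commands=[[[0.19,-1.0,0],[0,0,0.01]],[[0.19,-1.0,0],[0,0,0.01]],[[0.19,-1.0,0],[0,0,0.01]],[[0.19,-1.0,0],[0,0,0.01]],[[0.19,-1.0,0],[0,0,0.01]],[[0.19,-1.0,0],[0,0,0.01]],[[0.19,-1.0,0],[0,0,0.01]]])

```text
clock: 60.95
tcp_pos: [0.5399, -0.1001, 0.1887]
orientation: [-3.134, 0.205, 0.005]
contact_force: [0.2, 0.2, 0.2]
grip_width: 0.0112
gripper_force: 59.1
```

Request:
servo_tool(commands=[[[0.21,-1.0,0],[0,0,0.007]],[[0.21,-1.0,0],[0,0,0.007]],[[0.21,-1.0,0],[0,0,0.007]],[[0.21,-1.0,0],[0,0,0.007]],[[0.21,-1.0,0],[0,0,0.007]],[[0.21,-1.0,0],[0,0,0.007]],[[0.21,-1.0,0],[0,0,0.007]]])

```text
clock: 61.65
tcp_pos: [0.6261, 0.1381, 0.1889]
orientation: [3.132, -0.228, -0.004]
contact_force: [-0.7, -0.7, -0.1]
grip_width: 0.011
gripper_force: 59.1
```

```bash
python3 -c "
from h import *
plan(slot(0,-50,150),slot(0,-50,60))"
```

```text
clk 61.6 tcp [626.1 138.1 188.9] yaw -8.31 F [-0.7 -0.7 -0.1] w 11.0 gf 59.1
(np.float64(628.7), np.float64(172.3), 150) [-0.009,-0.137,0.1554],[0.0007,0.0014,0.001] rows>= 2
(np.float64(628.7), np.float64(172.3), 60) [-0.0082,-0.1374,0.5154],[0.0007,0.0014,0.001] rows>= 3
```

Request:
servo_tool(commands=[[[-0.008,-0.137,0],[0,0,0]],[[-0.008,-0.137,0.1],[0,0,0]],[[-0.008,-0.137,0.25],[0,0,0]],[[-0.008,-0.137,0.4],[0,0,0]],[[-0.008,-0.137,0.48],[0,0,0]],[[-0.008,-0.137,0.48],[0,0,0]],[[-0.008,-0.137,0.48],[0,0,0]],[[-0.008,-0.137,0.48],[0,0,0]]])

```text
clock: 62.45
tcp_pos: [0.6306, 0.1714, 0.0721]
orientation: [-3.133, 0.232, -0.004]
contact_force: [-0.2, 0.3, -0.7]
grip_width: 0.011
gripper_force: 59.1
```

```bash
python3 -c "
from h import *
plan(slot(0,-50,28))"
```

```text
clk 62.5 tcp [630.6 171.4  72.1] yaw -8.47 F [-0.2  0.3 -0.7] w 11.0 gf 59.1
(np.float64(628.7), np.float64(172.3), 28) [-0.0085,-0.0024,0.1765],[-0.0003,-0.0015,-0.0008] rows>= 1
```

Request:
servo_tool(commands=[[[-0.008,-0.002,0],[0,0,0]],[[-0.008,-0.002,0.06],[0,0,0]],[[-0.008,-0.002,0.12],[0,0,0]],[[-0.008,-0.002,0.15],[0,0,0]],[[-0.008,-0.002,0.172],[0,0,0]],[[-0.008,-0.002,0.172],[0,0,0]],[[-0.008,-0.002,0.172],[0,0,0]],[[-0.008,-0.002,0.172],[0,0,0]]])

```text
clock: 63.25
tcp_pos: [0.6275, 0.1734, 0.0274]
orientation: [-3.133, 0.229, -0.0]
contact_force: [-0.2, -0.4, -0.4]
grip_width: 0.0112
gripper_force: 59.1
```

Request:
servo_tool(commands=[[[0,0,0],[0,0,0]],[[0,0,0],[0,0,0]],[[0,0,0],[0,0,0]],[[0,0,-0.05],[0,0,0]],[[0,0,-0.2],[0,0,0]],[[0,0,-0.4],[0,0,0]],[[0,0,-0.6],[0,0,0]],[[0,0,-0.6],[0,0,0]]], claw=0.7)

```text
clock: 64.05
tcp_pos: [0.6317, 0.1755, 0.1868]
orientation: [-3.128, 0.229, -0.021]
contact_force: [1.2, 0.8, 0.0]
grip_width: 0.0257
gripper_force: 0.0
```

Request:
servo_tool(commands=[[[-0.5,0.6,-0.2],[0,0,0]],[[-0.5,0.6,-0.2],[0,0,0]],[[-0.5,0.6,-0.2],[0,0,0]],[[-0.5,0.6,-0.2],[0,0,0]],[[-0.5,0.6,-0.2],[0,0,0]],[[-0.5,0.6,-0.2],[0,0,0]]])

```text
clock: 64.65
tcp_pos: [0.4819, 0.0423, 0.2288]
orientation: [3.133, -0.232, 0.004]
contact_force: [0.1, 0.3, 0.5]
grip_width: 0.0258
gripper_force: 0.0
```

```bash
python3 tagchk.py; python3 knob.py 2>/dev/null; python3 -c "
from h import *
im,d=grab('side');C=cloud('side',d)
cv2.imwrite('pics/final.png',cv2.resize(im[180:370,150:410,::-1],None,fx=3,fy=3,interpolation=cv2.INTER_CUBIC))
for c in((.66,-.169),(.655,-.261)): print(rect(C,c,.018,.015,.05))
from tools import *
a=np.radians(-8.4);u=np.array([np.cos(a),np.sin(a)]);v=np.array([-u[1],u[0]])
for n in I:
    for k in('brush_handle','paddle_handle','loop_handle'):
        f=fit(n,(.54,.68,.14,.33),.018,F[k][2])
        if f is not None: q=f[:2]-[641,221];print(n,k,f,'tip x',q@u+92.5,'y',q@v)
plan()"
```

```text
tag face tilt 2.9276245213178678 c (665.2339477539062, 0.5770378112792969) (84.20468139648438, 54.7776985168457) 60.189979553222656 z 0.0712268372025131 346 481
side knob [ 619.6 -209.1   56.8] 56
top knob [ 621.2 -211.6   68.8] 36
{'c': array([ 658.5, -164.8]), 'med': array([ 657.7, -165.7]), 'z': np.float64(27.9), 'size': array([30.6, 27.4]), 'ang': -5.3, 'n': 46}
{'c': array([ 654.8, -255.9]), 'med': array([ 654.3, -257. ]), 'z': np.float64(28.3), 'size': array([25.2, 22.1]), 'ang': -73.1, 'n': 31}
top brush_handle [622.8 222.  119.   25.8  -7.8] tip x 74.34916051151116 y -1.66943878687291
top paddle_handle [611.7 224.1  91.   10.   -8. ] tip x 63.061463255641016 y -1.2134885046933959
top loop_handle [579.5 181.1  37.   10.5  -7.6] tip x 37.488464362416444 y -48.45607234181155
side brush_handle [617.8 281.6  96.3  18.3  -8.2] tip x 60.69625034437648 y 56.56077711490916
side paddle_handle [609.7 230.3  97.2  19.1  -8.3] tip x 60.17720381262808 y 4.627833902552326
side loop_handle [603.8 183.5  96.4  19.4  -8.7] tip x 61.17718278486723 y -42.53200114863378
clk 65.0 tcp [482.5  44.2 227.2] yaw -8.28 F [ 0.8  0.3 -0.9] w 25.6 gf 0.0
```

View pics/final.png

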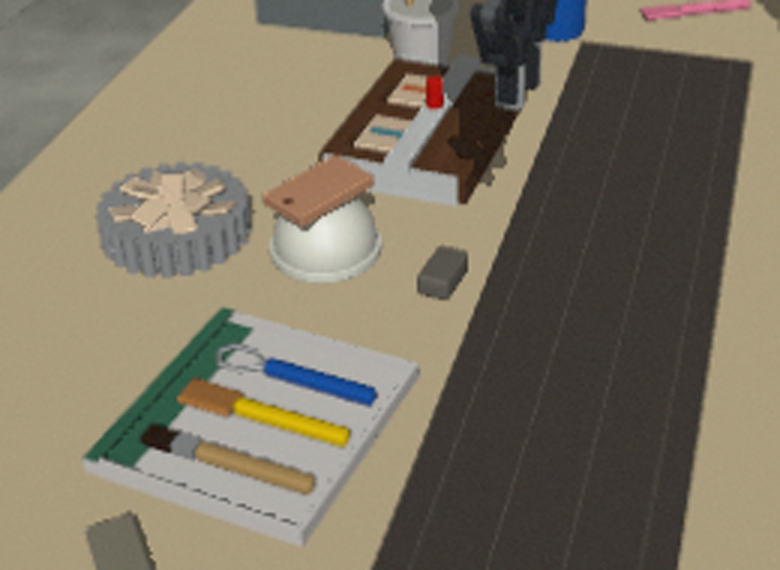

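The view shows the three tools lying side by side with tips at the green end (225,355; 200,395; 160,435). The plate is level on the hump (320,190), both tiles are flush and the bar is home by its knob (435,92). No knife is on the bench.

```bash
python3 -c "
from bench import r
print(r.hand_in())"
```

```text
the job is handed in; nothing more can be done
None
```

The job is handed in, with no verdict returned: both tiles are pressed flush, the bar is slid home to its stop (about 42 mm of travel measured), the plate is level on the hump, and the brush, paddle and loop lie in the tray with tips to the green end; no knife was on the bench.

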